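# Load the laser marker with remote keys and put it back on

### The job

Get the next batch of car keys ready for marking: switch the laser marker off at its toggle, press its cover to release the catch so that it swings up, and lay every key on the mat flat and fully down in a pocket of its own, head and blade where the pocket is made for them. Then press the cover shut until it catches and flip the toggle back on; never have the cover open with the switch on, and leave the other things on the bench where they are.

Things in the scene. Friction and masses are not known exactly. Their poses are not given: they have to be found in the camera images.
- marker: Desktop laser marker, fixed white case 270 deep (x) x 280 wide x 90 mm high. Origin under its centre on the bench, x from its front (robot side) to its rear, z up. Console deck 90 mm high at local x -135 to -60, with toggle (+y side) and an unused stop button 22 mm high (-y side). Behind it an open chamber, x -60 to 108, y -125 to 125, floor 40 mm and rim 90 mm above the bench, with four key pockets.
- cover (a joint): Cover angle (rad): 0 shut and caught, -0.0385 pressed to its stop (6.5 mm at the front edge), 1.75 open, leaning back 10 degrees past upright. Push-push catch: press the shut cover's front edge to the stop and let go, it springs open (1.5 s). Push the open cover down to that stop and let go: it stays shut at 0; short of the stop it does not catch. Its spring pushes back with 3 to 4 N at the pad; 6 to 20 N at the stop is fine.
- cover_pad (a point): Point on the cover's top face amid its black thumb pad, 18 mm behind the front edge, 160 mm from the hinge line, 108 mm above the bench when shut; moves with the cover. z: outward normal of the top face, x: from front edge to hinge. The cover is a stiff panel 178 long, 270 wide, 10 mm thick, grey frame and amber window. A latch plate hangs 40 mm under its front middle.
- cover_hinge (a point): Middle of the cover's hinge line at the rear of the marker, 110 mm behind its centre, 100 mm above the bench, along the marker's y axis; the shut cover's top face is 8 mm higher. From 12 to 45 mm in front of it, inside the chamber, lies a parked gantry beam with the laser head, its top 14 mm below the hinge line.
- toggle (a joint): Toggle lever angle (rad): 0 = OFF, leaning 0.4 rad to the marker's +y (left seen from the robot); 0.8 = ON, leaning 0.4 rad to -y. Snap-over spring: at 0.4 it is upright and unstable and jumps to the nearer side. Pushing it over takes 3 to 6 N near its tip.
- toggle_pivot (a point): Fixed pivot of the toggle lever on the console deck, 96 mm above the bench (6 mm above the deck); the lever turns about the marker's x axis.
- toggle_tip (a point): Tip of the round steel toggle lever, 42 mm from its pivot, 9 mm thick, round-ended. A collar 17 mm wide rises 9 mm from the deck round its foot; else free all round; the shut cover's front edge is 36 mm behind it, its top 108 mm above the bench.
- mat: Thin grey bench mat, 250 x 290 x 3 mm, fixed, origin under its centre. The keys lie on it at the start.
- pocket0 (a point): Pocket 0 of the marker (0 to 3 from its -y to +y side, 52 mm apart, head to tail in turn): where the middle of a key's head belongs, 6.5 mm above the floor; blade to the marker's rear. Axes as the marker's. 9 mm high ribs: an end stop and two corner ribs round the head's outer end (its sides are free for fingers, 25 mm), a fork 13 mm wide for the blade; 2 to 2.5 mm play.
- pocket1 (a point): Pocket 1 of the marker (0 to 3 from its -y to +y side, 52 mm apart, head to tail in turn): where the middle of a key's head belongs, 6.5 mm above the floor; blade to the marker's front. Axes as the marker's. 9 mm high ribs: an end stop and two corner ribs round the head's outer end (its sides are free for fingers, 25 mm), a fork 13 mm wide for the blade; 2 to 2.5 mm play.
- pocket2 (a point): Pocket 2 of the marker (0 to 3 from its -y to +y side, 52 mm apart, head to tail in turn): where the middle of a key's head belongs, 6.5 mm above the floor; blade to the marker's rear. Axes as the marker's. 9 mm high ribs: an end stop and two corner ribs round the head's outer end (its sides are free for fingers, 25 mm), a fork 13 mm wide for the blade; 2 to 2.5 mm play.
- pocket3 (a point): Pocket 3 of the marker (0 to 3 from its -y to +y side, 52 mm apart, head to tail in turn): where the middle of a key's head belongs, 6.5 mm above the floor; blade to the marker's front. Axes as the marker's. 9 mm high ribs: an end stop and two corner ribs round the head's outer end (its sides are free for fingers, 25 mm), a fork 13 mm wide for the blade; 2 to 2.5 mm play.
- key0: Remote-head car key (may be absent): black plastic head 58 x 34 x 13 mm with a steel blade 42 mm long, 9 mm wide, 3 mm thick, 45 g. Origin at the middle of the head (mid-thickness), x axis along the key to the blade tip (71 mm away), z the thin way; either face may be up. All keys are alike.
- key1: Remote-head car key (may be absent): black plastic head 58 x 34 x 13 mm with a steel blade 42 mm long, 9 mm wide, 3 mm thick, 45 g. Origin at the middle of the head (mid-thickness), x axis along the key to the blade tip (71 mm away), z the thin way; either face may be up. All keys are alike.
- key2: Remote-head car key (may be absent): black plastic head 58 x 34 x 13 mm with a steel blade 42 mm long, 9 mm wide, 3 mm thick, 45 g. Origin at the middle of the head (mid-thickness), x axis along the key to the blade tip (71 mm away), z the thin way; either face may be up. All keys are alike.
- key3: Remote-head car key (may be absent): black plastic head 58 x 34 x 13 mm with a steel blade 42 mm long, 9 mm wide, 3 mm thick, 45 g. Origin at the middle of the head (mid-thickness), x axis along the key to the blade tip (71 mm away), z the thin way; either face may be up. All keys are alike.
- padlock: Brass padlock lying flat, 45 x 38 x 20 mm body; loose, a bystander: leave alone. Origin under its centre.
- cylinder: Brass door-lock cylinder, 62 x 22 x 33 mm, standing on its foot plate; loose, a bystander: leave alone. Origin under its centre.
- bin: Small open blue stock bin, 100 x 120 x 60 mm; loose, a bystander: leave alone. Origin under its centre.
- driver: Screwdriver lying on the bench; loose, a bystander: leave alone. Origin under its centre.

How it is judged:
By the outcome, as a careful person would: the job done as asked, in the order asked, and still so for the second after the job is handed in, with the robot touching nothing.
Of key0, key1, key2, key3 only 3 to 4 are there at a start; the rules pass over those that are not, and their reading is None.
At some moment in a run one of key0, key1, key2, key3 may be knocked a few centimetres aside while the robot is not near it.
Once in a run the grip may slacken for a moment while it holds something.
It also fails if it takes over 210 s, if anything falls off the work surface, if the arm or the gripper's body presses on something with over 40 N, if the wrist force passes 120 N, or if a joint passes its speed limit or range.

### The arm

A 6-joint arm with a two-finger parallel gripper is mounted at the origin on the work surface. World frame = base frame: x ahead of the robot, y to its left, z up, the work surface at z = 0. Lengths are in m, angles in degrees, forces in N, time in s.
With the tool pointing down it reaches from about 0.35 to 0.725 m from the base axis. Payload 6 kg.
Tool frame: the origin (TCP) lies between the finger pads; the fingertips stand 8 mm ahead of it and the grasp point (between the pads) lies 11 mm behind it; z points along the fingers, y is the direction in which the jaws open and shut (so a half turn about z gives the same grasp; the last joint's range is limited). The gripper opens to 85 mm and grips with 20 to 120 N. Pads are 22 mm wide; open, the fingers measure 114 mm over their backs; the gripper's body (76 mm by 85 mm) begins 54 mm behind the grasp point. The pads swing forward as they close: fully open they stand 13 mm farther back than shut.
Start: joints at [-54.047, 2.303, 4.859, 0, -92.561, -19.12], TCP at [0.174, -0.574, 0.239] pointing down, gripper open.
Joint ranges: [-146.85, 146.85], [-73.84, 115.35], [-62.03, 85.46], [-188.31, 113.3], [-161.28, -10.13], [-171.36, 171.36]. Speed limits (degrees/s): [147.25, 147.25, 172.46, 180, 180, 180].

### API

Orientations are given as a 3x3 rotation matrix whose columns are the frame's x, y, z axes.
In Python, from station import readout, imaging, arm gives the robot as it stands.
- The arm moves only by the tool step_arm, never from a script. Its argument "increments" is a list of rows, each a list of 3 entries, a list of its own where there are three numbers: the turn, a rotation vector about the tool's x, y, z in rad, then the shift along the tool's x, y, z in mm, then the gripper's target within -1 to 1 (fully open at 1, half-way at 0, shut at -1). A call has exactly 10 rows; each row is the pose to reach, as a shift and turn from the pose commanded when the call began, along the tool's axes at that moment; what a row does not reach only later rows make up. A row lasts 1/10 s, in which the tool goes at most 50 mm and 8.59 degrees, less where a joint would pass 70% of its speed; a pose out of reach is approached as far as the arm can. A call with a gripper value outside its range is refused whole. The fingers move at their own pace and stop on an object; "squeeze" is the grip in N (left out, the last holds). Time passes only in rows, so rows that repeat a pose let the fingers close, or fill a call up. It gives the time, the measured TCP pose, the force and the opening at its end, in the units of the state.
- readout.read_state(): the state, without advancing time (a new reading comes with each control period).
- imaging.get_image(name): name is "side" or "top"; returns (picture, depth): 400x640x3 uint8, red, green, blue; 400x640 float32, m along the optical axis (not along the pixel's ray), 0 where there is no reading.
- imaging.camera_params(name): a dict with "camera_matrix" (3x3 intrinsics, pixels), "R" (3x3) and "t" (3): a world point X has camera coordinates R X + t. Camera axes: x right, y down, z forward; pixel columns grow to the right and rows downward; lengths in m; the calibration is good to about 2 mm. A picture is of the moment at which its call begins. camera_params takes no time and is no camera call.
- arm.close_job(): hands the job in, once; it reports no verdict.
The state is a dict: "t": time; "joints": joint angles; "qvel": joint speeds; "joint_efforts": joint torques, N m; "eef_pos": TCP position; "eef_rot": TCP orientation; "force": force on the tool from outside, world axes, zero at the start; "wrist_torque": the same for the moment, N m; "opening": finger opening in m.
Only numpy, scipy, OpenCV 4.12 (cv2) and the standard library are available. Lean on these libraries where they do the work, as an engineer would, in place of code of your own. Each camera call takes 0.05 s, during which the arm holds its last target.

## Working session

There is one attempt and no reset: what is moved stays moved. The work goes in short steps, Python scripts to look and compute and a tool call to move; the robot and the scene stay as the last step left them, time stands still between calls to the robot, and variables do not carry over. Pictures are saved under pics/ and viewed, and the job is handed in when it is done.

Besides the shell and the picture viewer there is one more tool, called after "Request:" as a command line: name --argument value ..., lists and objects as JSON in quotes. step_arm: Moves the arm, as the interface text tells. Its arguments: {"type":"object","properties":{"increments":{"type":"array","items":{"type":"array"}},"squeeze":{"type":"number"}},"required":["increments"]}

```bash
ls; mkdir -p pics; python3 - <<'E'
from station import readout, imaging, arm
import cv2,numpy as np
print(readout.read_state())
for n in("top","side"):
    im,d=imaging.get_image(n); cv2.imwrite(f"pics/{n}0.png",im[:,:,::-1]); np.savez(f"pics/{n}0.npz",im=im,d=d)
    print(n,imaging.camera_params(n))
E
```

```text
pics
{'t': 0.0, 'joints': array([-5.40490642e+01,  2.33810940e+00,  4.80093051e+00, -2.90264970e-02,
       -9.25625720e+01, -1.91198019e+01]), 'qvel': array([-0.09171953,  0.01939533, -0.06591518, -0.01571534,  0.03431586,
        0.01789849]), 'joint_efforts': array([-1.69493283e-04, -3.68205392e+01,  3.47413051e+01,  6.93249598e+00,
       -5.41976216e-03, -2.62720431e-05]), 'eef_pos': array([ 0.17372611, -0.57395285,  0.23826244]), 'eef_rot': array([[-9.57155840e-01, -2.89572656e-01, -6.12420301e-04],
       [-2.89573288e-01,  9.57154323e-01,  1.70649129e-03],
       [ 9.20275232e-05,  1.81071867e-03, -9.99998356e-01]]), 'force': array([ 0.10557172, -0.35509959, -0.18723637]), 'wrist_torque': array([ 0.00994846, -0.00634988, -0.00297796]), 'opening': 0.08542326221446833}
top {'camera_matrix': array([[510.57460052,   0.        , 314.60378199],
       [  0.        , 510.57460052, 194.35468671],
       [  0.        ,   0.        ,   1.        ]]), 'R': array([[-0.00881767, -0.99994687,  0.00533857],
       [-0.99577265,  0.00829247, -0.0914771 ],
       [ 0.09142797, -0.00612261, -0.99579287]]), 't': array([-0.01304362,  0.59784796,  1.4757496 ])}
side {'camera_matrix': array([[520.31134906,   0.        , 317.89244433],
       [  0.        , 520.31134906, 198.00564445],
       [  0.        ,   0.        ,   1.        ]]), 'R': array([[ 0.85031194, -0.5259594 ,  0.01833883],
       [-0.29266678, -0.50153727, -0.8141293 ],
       [ 0.43739656,  0.68689671, -0.58039397]]), 't': array([-0.53218955,  0.24766138,  1.28485146])}
```

View pics/top0.png

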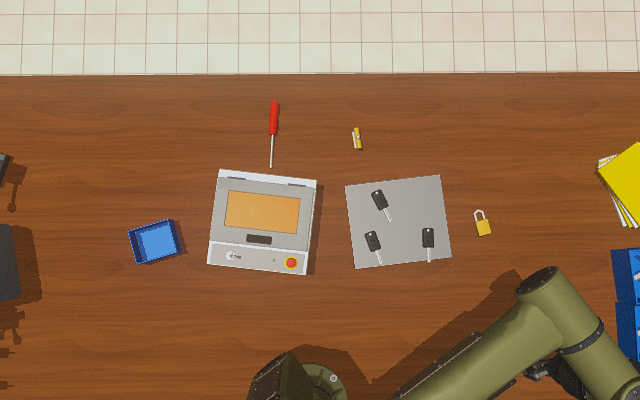

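View pics/side0.png

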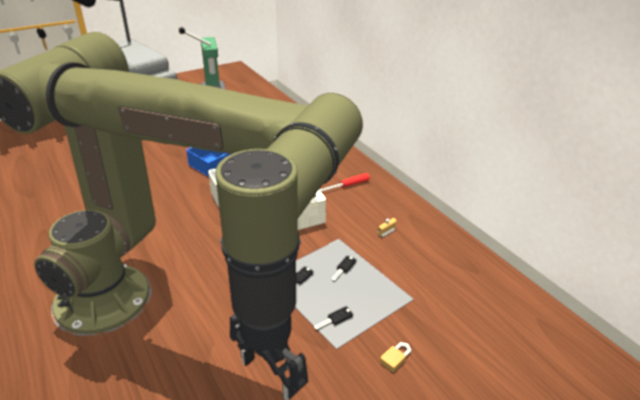

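```bash
cat > h.py <<'E'
from station import readout, imaging, arm
import cv2,numpy as np
def cam(n):
    c=imaging.camera_params(n); return c["camera_matrix"],c["R"],c["t"]
def proj(n,X):
    K,R,t=cam(n); p=(np.atleast_2d(X)@R.T+t)@K.T; return p[:,:2]/p[:,2:]
def onz(n,uv,z):
    K,R,t=cam(n); uv=np.atleast_2d(np.asarray(uv,float)); d=np.c_[uv,np.ones(len(uv))]@np.linalg.inv(K).T@R
    C=-R.T@t; s=(z-C[2])/d[:,2]; return C+s[:,None]*d
def cloud(n,d):
    K,R,t=cam(n); v,u=np.mgrid[:d.shape[0],:d.shape[1]]; uv1=np.dstack([u,v,np.ones_like(u)])@np.linalg.inv(K).T
    return (uv1*d[...,None]-t)@R
def tri(uvt,uvs):
    A=[]
    for n,(u,v) in(("top",uvt),("side",uvs)):
        K,R,t=cam(n); P=K@np.c_[R,t]; A+= [u*P[2]-P[0],v*P[2]-P[1]]
    _,_,V=np.linalg.svd(np.array(A)); return V[3,:3]/V[3,3]
def shot(n,tag,box=None,scale=1):
    im,d=imaging.get_image(n); np.savez(f"pics/{n}{tag}.npz",im=im,d=d)
    o=im
    if box: x0,y0,x1,y1=box; o=cv2.resize(im[y0:y1,x0:x1],None,fx=scale,fy=scale,interpolation=cv2.INTER_CUBIC)
    cv2.imwrite(f"pics/{n}{tag}.png",o[:,:,::-1]); return im,d
E
python3 - <<'E'
from h import *
z=np.load("pics/top0.npz"); im,d=z["im"],z["d"]
o=cv2.resize(im[160:285,195:335],None,fx=5,fy=4.8,interpolation=cv2.INTER_CUBIC);cv2.imwrite("pics/a.png",o[:,:,::-1])
o=cv2.resize(im[165:280,335:500],None,fx=4.8,fy=4.8,interpolation=cv2.INTER_CUBIC);cv2.imwrite("pics/b.png",o[:,:,::-1])
P=cloud("top",d)
print((d==0).sum())
for p in[(235,256),(260,210),(290,270),(260,240),(400,210),(380,200),(500,330-20),(372,243)]: print(p,P[p[1],p[0]].round(4))
E
```

```text
1022
(235, 256) [0.4224 0.1993 0.1324]
(260, 210) [0.5481 0.1346 0.105 ]
(290, 270) [0.3812 0.0525 0.0897]
(260, 240) [0.465  0.1333 0.1167]
(400, 210) [ 0.5508 -0.2726  0.0048]
(380, 200) [ 0.5802 -0.2118  0.0178]
(500, 310) [ 0.2541 -0.5605  0.0011]
(372, 243) [ 0.4536 -0.1863  0.0125]
```

View pics/a.png

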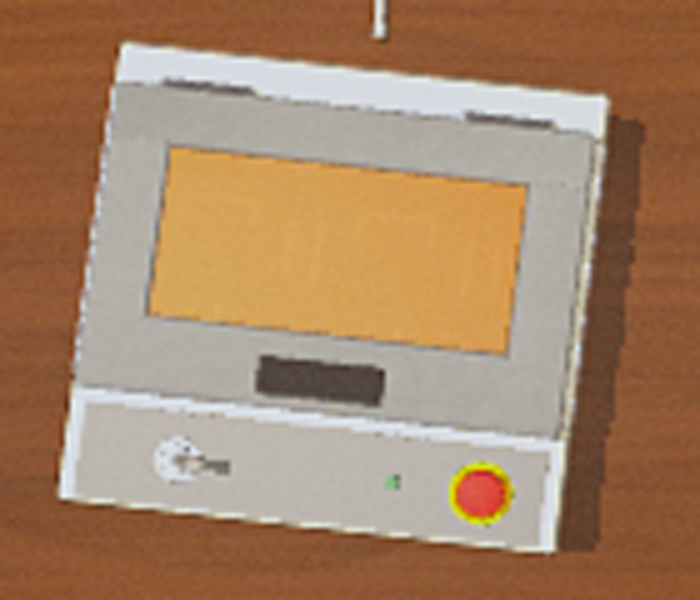

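View pics/b.png

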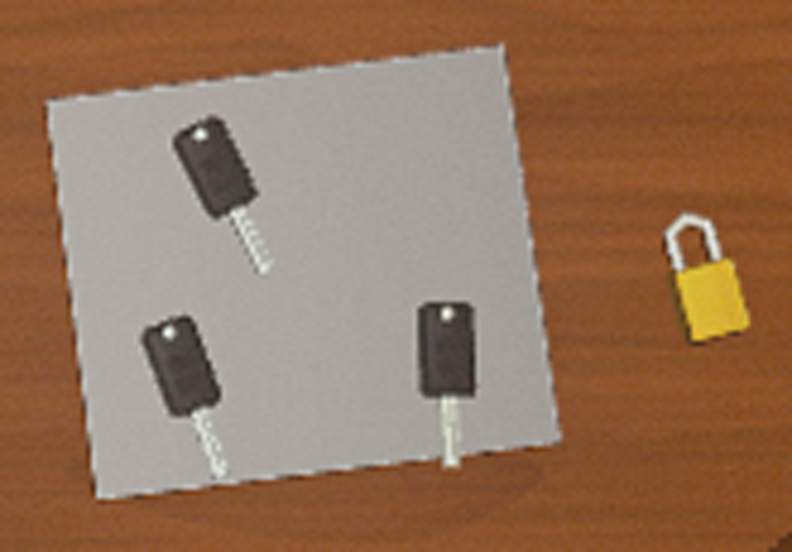

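```bash
cat > fit.py <<'E'
from h import *
def rectlines(mask,scale=4,off=(0,0)):
    # fit quad by line-fits to contour sides; returns 4 corners
    cs,_=cv2.findContours(mask,cv2.RETR_EXTERNAL,cv2.CHAIN_APPROX_NONE)
    c=max(cs,key=cv2.contourArea)[:,0].astype(float)
    q=cv2.boxPoints(cv2.minAreaRect(c.astype(np.float32)))
    L=[]
    for i in range(4):
        a,b=q[i],q[(i+1)%4]; u=(b-a)/np.linalg.norm(b-a); n=np.array([-u[1],u[0]])
        s=(c-a)@u/np.linalg.norm(b-a); e=(c-a)@n
        sel=c[(s>.1)&(s<.9)&(abs(e)<.08*np.linalg.norm(b-a)+3)]
        vx,vy,x,y=cv2.fitLine(sel.astype(np.float32),cv2.DIST_HUBER,0,.01,.01).ravel(); L.append(np.cross([x,y,1],[x+vx,y+vy,1]))
    out=[]
    for i in range(4):
        p=np.cross(L[i-1],L[i]); out.append(p[:2]/p[2])
    return (np.array(out)+.5)/scale-.5+np.array(off)
E
python3 - <<'E'
from fit import *
K,R,t=cam("top"); print("C",-R.T@t); K,R,t=cam("side"); print("Cs",-R.T@t)
z=np.load("pics/top0.npz"); im=z["im"]
x0,y0,x1,y1=195,160,335,285
o=cv2.resize(im[y0:y1,x0:x1],None,fx=4,fy=4,interpolation=cv2.INTER_CUBIC)
hsv=cv2.cvtColor(o,cv2.COLOR_RGB2HSV)
m=((hsv[...,2]>145)).astype(np.uint8)*255
m=cv2.morphologyEx(m,cv2.MORPH_OPEN,np.ones((15,15)))
m=cv2.morphologyEx(m,cv2.MORPH_CLOSE,np.ones((25,25)))
q=rectlines(m,4,(x0,y0)); print(q)
X=onz("top",q,.09); print(X.round(4)); print(np.linalg.norm(np.diff(np.r_[X,X[:1]],axis=0),axis=1)); print(X.mean(0))
for i in range(4):
    v=X[(i+1)%4]-X[i]; print(np.degrees(np.arctan2(v[1],v[0])))
# amber window
m=((hsv[...,0]>8)&(hsv[...,0]<25)&(hsv[...,1]>90)&(hsv[...,2]>190)).astype(np.uint8)*255
m=cv2.morphologyEx(m,cv2.MORPH_OPEN,np.ones((9,9)))
q=rectlines(m,4,(x0,y0)); X=onz("top",q,.108); print("amber",q,X.round(4),X.mean(0))
for i in range(4):
    v=X[(i+1)%4]-X[i]; print(np.degrees(np.arctan2(v[1],v[0])),np.linalg.norm(v))
E
```

```text
C [ 0.46028084 -0.00896512  1.52429996]
Cs [-0.03698022 -1.03825892  0.95710816]
[[205.59151074 263.66137532]
 [217.59070869 167.52143295]
 [313.90387859 179.14646986]
 [304.96420365 275.155283  ]]
[[ 0.4008  0.2873  0.09  ]
 [ 0.6706  0.2563  0.09  ]
 [ 0.6352 -0.0162  0.09  ]
 [ 0.3666  0.011   0.09  ]]
[0.27154389 0.27473558 0.26995778 0.27841911]
[0.51828765 0.1346005  0.09      ]
-6.566685245002688
-97.39811216487153
174.21911854959367
82.94453990184434
amber [[224.67054749 224.52097795]
 [229.22796604 190.6250144 ]
 [299.33468884 198.74597902]
 [295.2779227  232.82836609]] [[0.5085 0.232  0.108 ]
 [0.6027 0.22   0.108 ]
 [0.5784 0.0249 0.108 ]
 [0.4839 0.0367 0.108 ]] [0.54339275 0.12841298 0.108     ]
-7.257105272156354 0.09494729055977282
-97.10890325352841 0.19658685605879211
172.88571101688456 0.09522992187334353
82.80872982857974 0.19682369958797116
```

```bash
cat > plan.py <<'E'
import sys,json
from h import *
from scipy.spatial.transform import Rotation as Ro
UX=lambda yaw:np.array([np.cos(yaw),np.sin(yaw),0]); 
def Rdown(jawyaw_deg):
    a=np.radians(jawyaw_deg); y=np.array([np.cos(a),np.sin(a),0]); z=np.array([0,0,-1.]); return np.c_[np.cross(y,z),y,z]
def plan(wps,verbose=True):
    s=readout.read_state(); R=s["eef_rot"]; p=s["eef_pos"]
    print("t %.2f pos %s jaw %.2f F %s open %.4f J %s"%(s["t"],(p*1000).round(1),np.degrees(np.arctan2(R[1,1],R[0,1])),s["force"].round(1),s["opening"],s["joints"].round(0)))
    for pos,jy in wps:
        w=Ro.from_matrix(R.T@Rdown(jy)).as_rotvec(); print(" turn",w.round(4).tolist()," shift",((R.T@(np.array(pos)-p))*1000).round(1).tolist())
# marker frame (update as refined)
MY=-7.15
M0=np.array([.5179,.1320,0])
def mk(x,y,z): 
    a=np.radians(MY); return M0+np.array([np.cos(a)*x-np.sin(a)*y,np.sin(a)*x+np.cos(a)*y,z])
def loc(X):
    a=np.radians(MY); d=np.asarray(X)-M0; return np.stack([d[...,0]*np.cos(a)+d[...,1]*np.sin(a),-d[...,0]*np.sin(a)+d[...,1]*np.cos(a),d[...,2]],-1)
E
python3 - <<'E'
from plan import *
print(loc(onz("top",[[230.6,255.8]],.099)))
plan([((.36,-.40,.30),106.8),((.45,-.05,.32),95),((.25,.45,.30),82.85)])
E
```

```text
[[-0.10552096  0.07191371  0.099     ]]
t 0.10 pos [ 173.7 -574.   238.4] jaw 106.83 F [ 0.4 -0.9 -0.3] open 0.0855 J [-54.   2.   5.  -0. -93. -19.]
 turn [0.0016, -0.0001, 0.0006]  shift [-228.7, 112.7, -61.4]
 turn [0.0015, -0.0003, 0.2066]  shift [-416.2, 421.7, -81.0]
 turn [0.0015, -0.0004, 0.4186]  shift [-369.5, 958.1, -60.1]
```

Request:
step_arm --increments '[[[0,0,0],[-229,113,-61],-1],[[0,0,0],[-229,113,-61],-1],[[0,0,0],[-229,113,-61],-1],[[0,0,0],[-229,113,-61],-1],[[0,0,0],[-229,113,-61],-1],[[0,0,0.2],[-416,422,-81],-1],[[0,0,0.2],[-416,422,-81],-1],[[0,0,0.2],[-416,422,-81],-1],[[0,0,0.2],[-416,422,-81],-1],[[0,0,0.2],[-416,422,-81],-1]]'

```text
t: 1.1
eef_pos: [0.4158, -0.1714, 0.3123]
eef_rot: [[-0.996, -0.094, -0.0], [-0.094, 0.996, 0.0], [-0.0, 0.0, -1.0]]
force: [1.4, 0.1, -0.3]
opening: -0.0002
```

```bash
python3 - <<'E'
from plan import *
plan([((.45,-.05,.32),95),((.25,.45,.30),82.85)])
E
```

```text
t 1.10 pos [ 415.8 -171.4  312.3] jaw 95.37 F [ 1.4  0.1 -0.3] open -0.0002 J [   3.  -20.   -7.   -0. -103.  -88.]
 turn [0.0003, 0.0, 0.0064]  shift [-45.4, 117.7, -7.6]
 turn [0.0003, -0.0, 0.2184]  shift [107.0, 634.2, 12.6]
```

Request:
step_arm --increments '[[[0,0,0.05],[-45,118,-8],-1],[[0,0,0.05],[-45,118,-8],-1],[[0,0,0.2184],[107,634,12],-1],[[0,0,0.2184],[107,634,12],-1],[[0,0,0.2184],[107,634,12],-1],[[0,0,0.2184],[107,634,12],-1],[[0,0,0.2184],[107,634,12],-1],[[0,0,0.2184],[107,634,12],-1],[[0,0,0.2184],[107,634,12],-1],[[0,0,0.2184],[107,634,12],-1]]'

```text
t: 2.1
eef_pos: [0.3071, 0.2904, 0.3061]
eef_rot: [[-0.992, 0.123, 0.0], [0.123, 0.992, 0.001], [0.0, 0.001, -1.0]]
force: [2.3, -0.5, 0.2]
opening: -0.0001
```

```bash
python3 - <<'E'
from plan import *
shot("side","1",(190,120,390,250),4)
shot("top","1",(200,160,330,280),5)
plan([((.25,.45,.30),82.85)])
E
```

```text
t 2.20 pos [306.  292.4 303.8] jaw 83.21 F [-0.2 -1.4 -0.6] open 0.0004 J [  71.  -24.  -11.   -0. -103. -168.]
 turn [-0.0029, -0.0025, 0.0063]  shift [74.2, 149.9, 3.6]
```

View pics/side1.png

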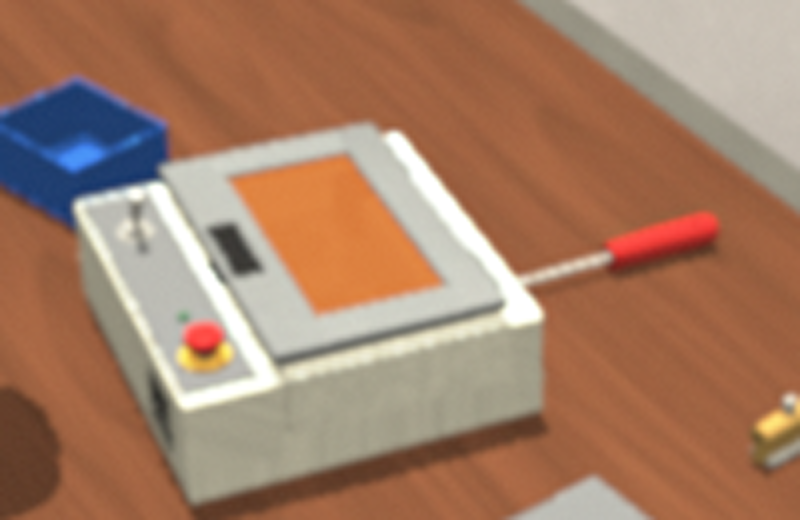

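View pics/top1.png

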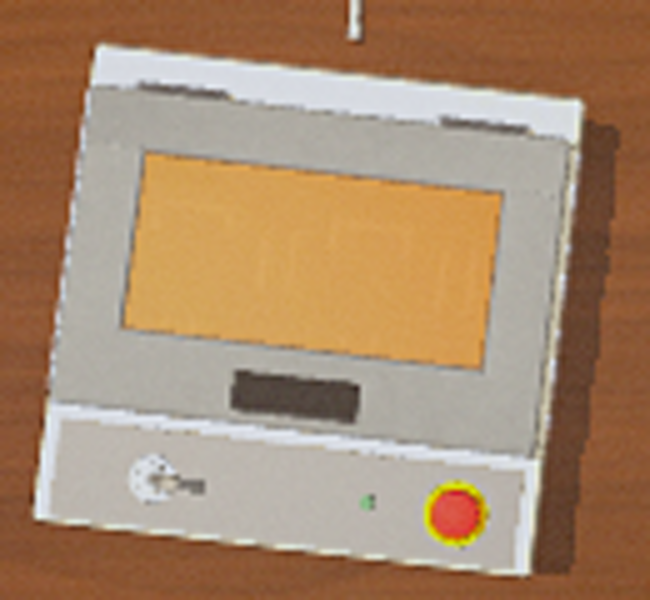

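```bash
python3 - <<'E'
from plan import *
X=tri((234,256.5),(224.2,168));print(X,loc(X), proj("top",X),proj("side",X))
# predicted tip & pivots
for y in(.065,.07,.075):
  for x in (-.097,-.1,-.105):
    print(x,y,"collar",(proj("side",mk(x,y,.097))[0]-[190,120])*4,(proj("top",mk(x,y,.097))[0]-[200,160])*5,"tip",(proj("side",mk(x,y-.0164,.1347))[0]-[190,120])*4,(proj("top",mk(x,y-.0164,.1347))[0]-[200,160])*5)
# pad & corner checks
print("pad",(proj("side",mk(-.05,0,.108))[0]-[190,120])*4,(proj("top",mk(-.05,0,.108))[0]-[200,160])*5)
for c in((-.135,-.14),(-.135,.14),(.135,-.14)): print(c,(proj("side",mk(*c,.09))[0]-[190,120])*4)
s=readout.read_state()["joints"]
plan([(mk(-.1,.03,.25),-7.15)])
E
```

```text
[0.4222627  0.20087178 0.13690415] [-0.10346588  0.05643248  0.13690415] [[234.16918166 256.10449142]] [[223.82026902 167.99942808]]
-0.097 0.065 collar [145.04451626 229.71445362] [167.93773842 464.99627001] tip [147.13856226 197.96494489] [187.40544452 470.12407273]
-0.1 0.065 collar [141.15690223 230.5723933 ] [167.23383324 470.39914378] tip [143.16582185 198.82021801] [186.68620936 475.67536481]
-0.105 0.065 collar [134.66594346 232.00485317] [166.06005179 479.40858592] tip [136.53246745 200.24828257] [185.48684784 484.93242905]
-0.097 0.07 collar [143.13815683 226.35352157] [158.99918645 463.94858038] tip [145.18484845 194.60579772] [178.22271517 469.0477083 ]
-0.1 0.07 collar [139.25842369 227.20719156] [158.29356318 469.3511501 ] tip [141.22033655 195.45671396] [177.50166676 474.59867947]
-0.105 0.07 collar [132.78065055 228.63251653] [157.11691678 478.36008512] tip [134.60075058 196.87749748] [176.29928157 483.85520847]
-0.097 0.075 collar [141.24075045 223.00837384] [150.06096906 462.90092997] tip [143.24051327 191.26277583] [169.0403389  467.97138526]
-0.1 0.075 collar [137.36886714 223.85780474] [149.35362783 468.30319565] tip [139.28419675 192.10936712] [168.31747738 473.52203553]
-0.105 0.075 collar [130.90422753 225.27604601] [148.17411669 477.31162358] tip [132.67832363 193.52292303] [167.11206875 482.77802933]
pad [231.6203012  248.24086783] [292.75805144 394.09144127]
(-0.135, -0.14) [178.38413674 404.44661044]
(-0.135, 0.14) [ 70.16420163 198.77289224]
(0.135, -0.14) [541.37486581 312.87015803]
t 2.20 pos [306.  292.4 303.8] jaw 83.21 F [-0.2 -1.4 -0.6] open 0.0004 J [  71.  -24.  -11.   -0. -103. -168.]
 turn [-0.0042, 0.0003, 1.5771]  shift [-129.7, -103.5, 53.8]
```

Request:
step_arm --increments '[[[0,0,-1.5],[-60,-60,0],-1],[[0,0,-1.5],[-60,-60,0],-1],[[0,0,-1.5],[-60,-60,0],-1],[[0,0,-1.5],[-100,-100,20],-1],[[0,0,-1.5],[-100,-100,20],-1],[[0,0,-1.5],[-100,-100,20],-1],[[0,0,-1.5],[-100,-100,20],-1],[[0,0,-1.5],[-100,-100,20],-1],[[0,0,-1.5],[-100,-100,20],-1],[[0,0,-1.5],[-100,-100,20],-1]]'

```text
t: 3.2
eef_pos: [0.3954, 0.1765, 0.2858]
eef_rot: [[-0.261, -0.965, -0.0], [-0.965, 0.261, -0.0], [0.0, 0.0, -1.0]]
force: [-0.7, 0.7, 0.1]
opening: 0.0002
```

```bash
python3 - <<'E'
from plan import *
plan([(mk(-.104,.02,.2),-97.15),(mk(-.104,.02,.126),-97.15)])
E
```

```text
t 3.20 pos [395.4 176.5 285.8] jaw 164.87 F [-0.7  0.7  0.1] open 0.0002 J [  51.  -23.  -12.   -0. -101.  -66.]
 turn [0.0005, 0.0001, -1.7101]  shift [5.6, -24.2, 85.8]
 turn [0.0005, 0.0001, -1.7101]  shift [5.6, -24.2, 159.8]
```

Request:
step_arm --increments '[[[0,0,-1.5],[6,-24,40],-1],[[0,0,-1.5],[6,-24,40],-1],[[0,0,-1.5],[6,-24,40],-1],[[0,0,-1.5],[6,-24,60],-1],[[0,0,-1.5],[6,-24,80],-1],[[0,0,-1.5],[6,-24,80],-1],[[0,0,-1.5],[6,-24,80],-1],[[0,0,-1.5],[6,-24,80],-1],[[0,0,-1.5],[6,-24,80],-1],[[0,0,-1.5],[6,-24,80],-1]]'

```text
t: 4.2
eef_pos: [0.4168, 0.1644, 0.2058]
eef_rot: [[0.944, -0.329, -0.001], [-0.329, -0.944, -0.0], [-0.0, 0.0, -1.0]]
force: [0.2, -0.2, 0.0]
opening: -0.0
```

```bash
python3 - <<'E'
from plan import *
plan([(mk(-.104,.02,.2),-97.15),(mk(-.104,.02,.126),-97.15)])
E
```

```text
t 4.20 pos [416.8 164.4 205.8] jaw -109.18 F [ 0.2 -0.2  0. ] open -0.0000 J [ 48. -22. -20.  -0. -92.  23.]
 turn [0.0003, 0.0005, -0.21]  shift [0.2, -0.5, 5.8]
 turn [0.0003, 0.0005, -0.21]  shift [0.3, -0.6, 79.8]
```

Request:
step_arm --increments '[[[0,0,-0.1],[0,0,10],-1],[[0,0,-0.21],[0,0,20],-1],[[0,0,-0.21],[0,-0.5,50],-1],[[0,0,-0.21],[0,-0.5,70],-1],[[0,0,-0.21],[0,-0.5,80],-1],[[0,0,-0.21],[0,-0.5,80],-1],[[0,0,-0.21],[0,-0.5,80],-1],[[0,0,-0.21],[0,-0.5,80],-1],[[0,0,-0.21],[0,-0.5,80],-1],[[0,0,-0.21],[0,-0.5,80],-1]]'

```text
t: 5.2
eef_pos: [0.4173, 0.1655, 0.1267]
eef_rot: [[0.991, -0.13, 0.001], [-0.13, -0.991, 0.001], [0.001, -0.001, -1.0]]
force: [0.1, -0.1, -0.4]
opening: -0.0002
```

```bash
python3 - <<'E'
from plan import *
plan([(mk(-.104,.055,.126),-97.15)])
shot("top","2",(200,160,330,280),5)
shot("side","2",(190,120,390,250),4)
s=readout.read_state(); print(loc(s["eef_pos"]))
E
```

```text
t 5.20 pos [417.3 165.5 126.7] jaw -97.48 F [ 0.1 -0.1 -0.4] open -0.0002 J [ 48. -21. -28.  -0. -84.  35.]
 turn [-0.0009, -0.0006, -0.0057]  shift [-0.2, -34.3, 0.7]
[-0.10411928  0.02062055  0.12635388]
```

View pics/side2.png

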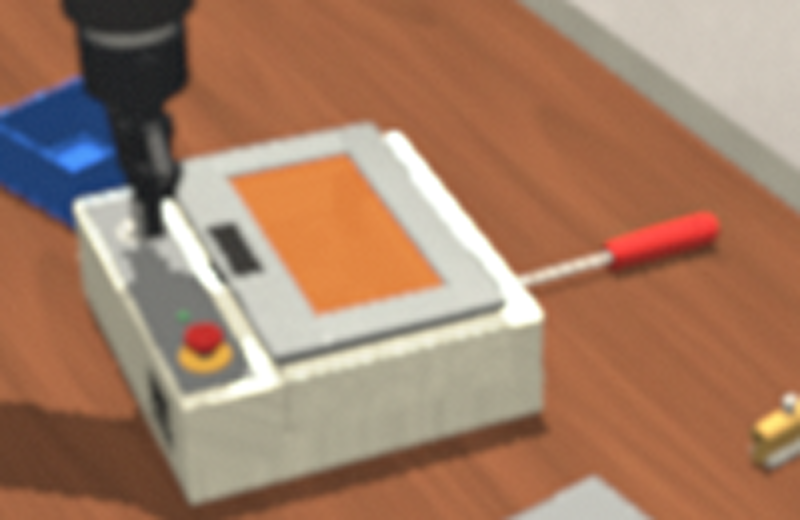

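View pics/top2.png

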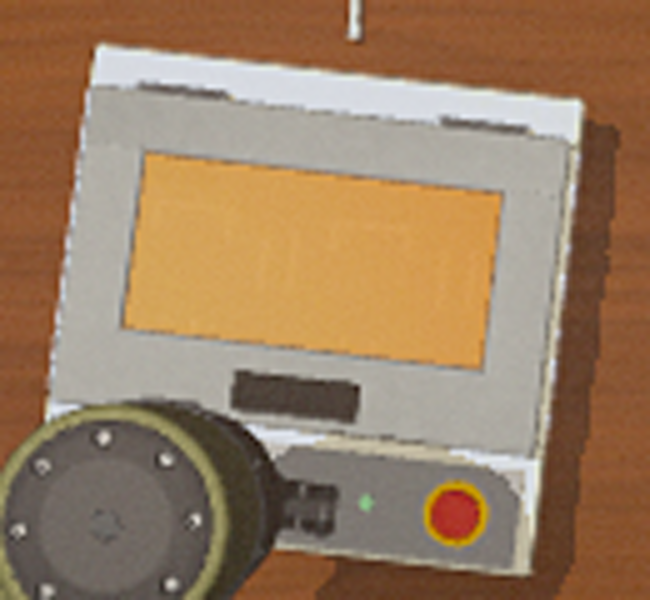

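```bash
python3 - <<'E'
from plan import *
s=readout.read_state(); p=s["eef_pos"]+[0,0,-.008]
print((proj("side",p)[0]-[190,120])*4,(proj("top",p)[0]-[200,160])*5)
E
```

```text
[150.56401554 238.0540568 ] [240.87402086 488.36072284]
```

Request:
step_arm --increments '[[[0,0,0],[0,-5,0],-1],[[0,0,0],[0,-10,0],-1],[[0,0,0],[0,-15,0],-1],[[0,0,0],[0,-19,0],-1],[[0,0,0],[0,-23,0],-1],[[0,0,0],[0,-27,0],-1],[[0,0,0],[0,-31,0],-1],[[0,0,0],[0,-34,0],-1],[[0,0,0],[0,-37,0],-1],[[0,0,0],[0,-40,0],-1]]'

```text
t: 6.3
eef_pos: [0.4224, 0.2053, 0.1262]
eef_rot: [[0.991, -0.13, 0.0], [-0.13, -0.991, 0.0], [0.0, -0.0, -1.0]]
force: [0.4, -1.5, 1.7]
opening: -0.0001
```

Request:
step_arm --increments '[[[0,0,0],[0,-3,0],-1],[[0,0,0],[0,-6,0],-1],[[0,0,0],[0,-6,0],-1],[[0,0,0],[0,-6,0],-1],[[0,0,0],[0,0,0],-1],[[0,0,0],[0,10,-10],-1],[[0,0,0],[0,20,-50],-1],[[0,0,0],[0,40,-100],-1],[[0,0,0],[0,80,-100],-1],[[0,0,0],[0,100,-100],-1]]'

```text
t: 7.3
eef_pos: [0.4094, 0.1037, 0.2295]
eef_rot: [[0.991, -0.131, 0.005], [-0.131, -0.991, 0.003], [0.004, -0.003, -1.0]]
force: [-0.6, 0.8, -0.4]
opening: 0.0002
```

```bash
python3 - <<'E'
from plan import *
shot("side","3",(190,120,390,250),4)
plan([(mk(-.05,0,.2),-97.15)])
E
```

```text
t 7.35 pos [408.9 102.2 228.8] jaw -97.59 F [ 1.2 -2.3  0. ] open -0.0001 J [ 42. -26. -21.   0. -96.  41.]
 turn [-0.0024, -0.0032, -0.0077]  shift [54.0, -43.5, 29.0]
```

View pics/side3.png

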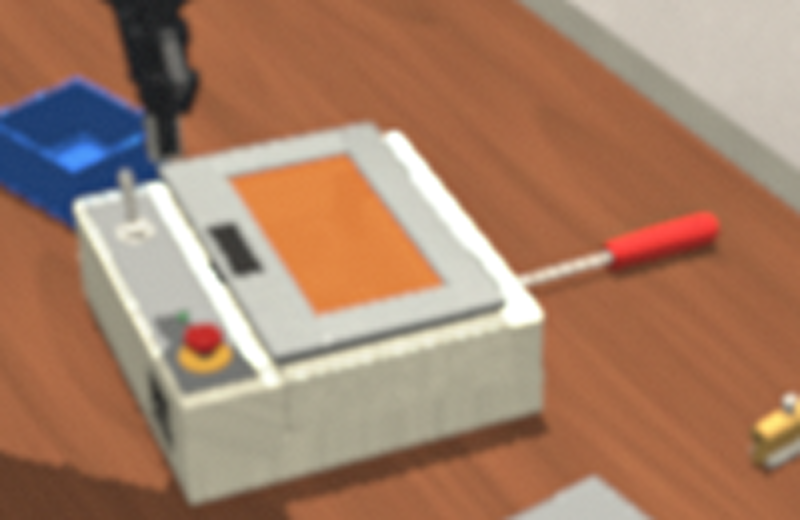

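Request:
step_arm --increments '[[[0,0,0],[54,-43,29],-1],[[0,0,0],[54,-43,29],-1],[[0,0,0],[54,-43,60],-1],[[0,0,0],[54,-43,90],-1],[[0,0,0],[54,-43,100],-1],[[0,0,0],[54,-43,105],-1],[[0,0,0],[54,-43,107],-1],[[0,0,0],[54,-43,107],-1],[[0,0,0],[54,-43,107],-1],[[0,0,0],[54,-43,107],-1]]'

```text
t: 8.35
eef_pos: [0.4687, 0.1417, 0.12]
eef_rot: [[0.992, -0.13, 0.001], [-0.13, -0.992, 0.001], [0.001, -0.001, -1.0]]
force: [0.4, 0.3, 0.8]
opening: -0.0004
```

```bash
python3 - <<'E'
from plan import *
plan([(mk(-.05,0,.110),-97.15)])
shot("side","4",(190,120,390,250),4)
E
```

```text
t 8.35 pos [468.7 141.7 120. ] jaw -97.47 F [0.4 0.3 0.8] open -0.0004 J [ 40. -14. -23.   0. -81.  42.]
 turn [-0.001, -0.0011, -0.0056]  shift [0.0, 3.5, 10.0]
```

View pics/side4.png

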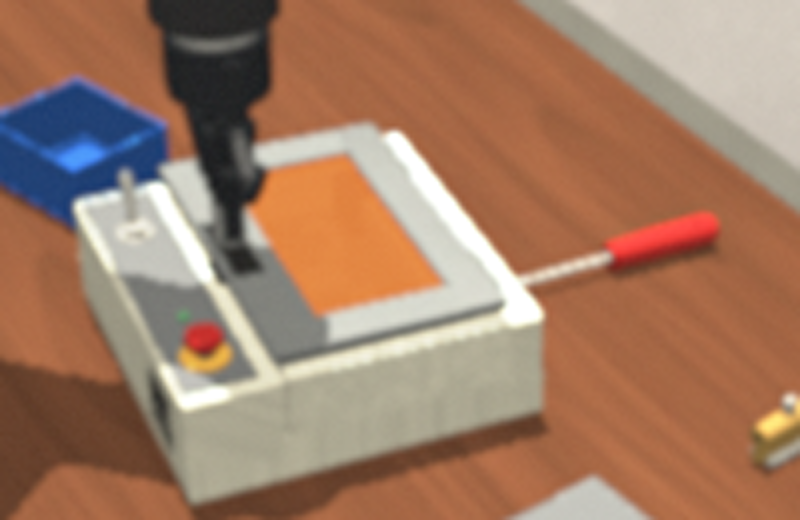

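Request:
step_arm --increments '[[[0,0,0],[0,3,3],-1],[[0,0,0],[0,3,5],-1],[[0,0,0],[0,3,6],-1],[[0,0,0],[0,3,7],-1],[[0,0,0],[0,3,8],-1],[[0,0,0],[0,3,9],-1],[[0,0,0],[0,3,9.5],-1],[[0,0,0],[0,3,10],-1],[[0,0,0],[0,3,10],-1],[[0,0,0],[0,3,10],-1]]'

```text
t: 9.4
eef_pos: [0.4681, 0.1385, 0.1096]
eef_rot: [[0.992, -0.13, 0.001], [-0.13, -0.992, 0.0], [0.0, -0.0, -1.0]]
force: [-2.8, -0.4, 5.8]
opening: -0.0001
```

Request:
step_arm --increments '[[[0,0,0],[0,0,0.3],-1],[[0,0,0],[0,0,0.6],-1],[[0,0,0],[0,0,0.8],-1],[[0,0,0],[0,0,0.8],-1],[[0,0,0],[0,0,0.8],-1],[[0,0,0],[0,0,0.8],-1],[[0,0,0],[0,0,0.8],-1],[[0,0,0],[0,0,0.8],-1],[[0,0,0],[0,0,0.8],-1],[[0,0,0],[0,0,0.8],-1]]'

```text
t: 10.4
eef_pos: [0.4682, 0.1385, 0.1093]
eef_rot: [[0.992, -0.13, 0.001], [-0.13, -0.992, 0.0], [0.001, -0.0, -1.0]]
force: [-3.6, 0.5, 7.8]
opening: 0.0003
```

Request:
step_arm --increments '[[[0,0,0],[0,0,0.8],-1],[[0,0,0],[0,0,0.8],-1],[[0,0,0],[-5,0,-15],-1],[[0,0,0],[-35,0,-50],-1],[[0,0,0],[-65,0,-80],-1],[[0,0,0],[-95,20,-110],-1],[[0,0,0],[-100,60,-130],-1],[[0,0,0],[-100,100,-150],-1],[[0,0,0],[-100,150,-150],-1],[[0,0,0],[-100,200,-150],-1]]'

```text
t: 11.4
eef_pos: [0.3422, -0.0478, 0.2584]
eef_rot: [[0.992, -0.128, 0.001], [-0.128, -0.992, 0.001], [0.001, -0.001, -1.0]]
force: [2.5, -0.4, 1.0]
opening: 0.0004
```

```bash
python3 - <<'E'
from plan import *
plan([((.40,-.2,.2),-97.15)])
E
```

```text
t 11.40 pos [342.2 -47.8 258.4] jaw -97.34 F [ 2.5 -0.4  1. ] open 0.0004 J [  27.  -39.  -25.   -0. -104.   56.]
 turn [-0.0012, -0.0009, -0.0032]  shift [76.7, 143.6, 58.2]
```

```bash
python3 - <<'E'
from plan import *
shot("top","5",(195,155,355,275),5)
shot("side","5",(190,60,390,210),4)
E
```

```text
(no output)
```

View pics/top5.png

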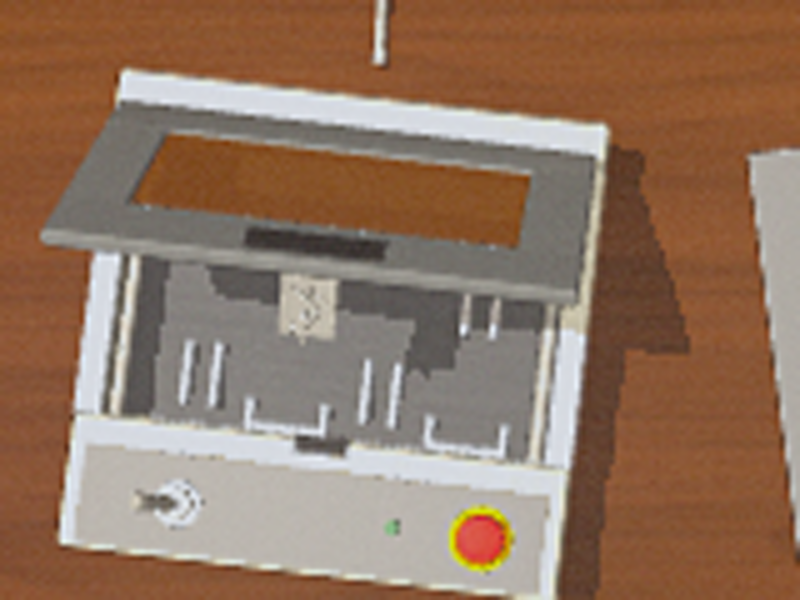

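View pics/side5.png

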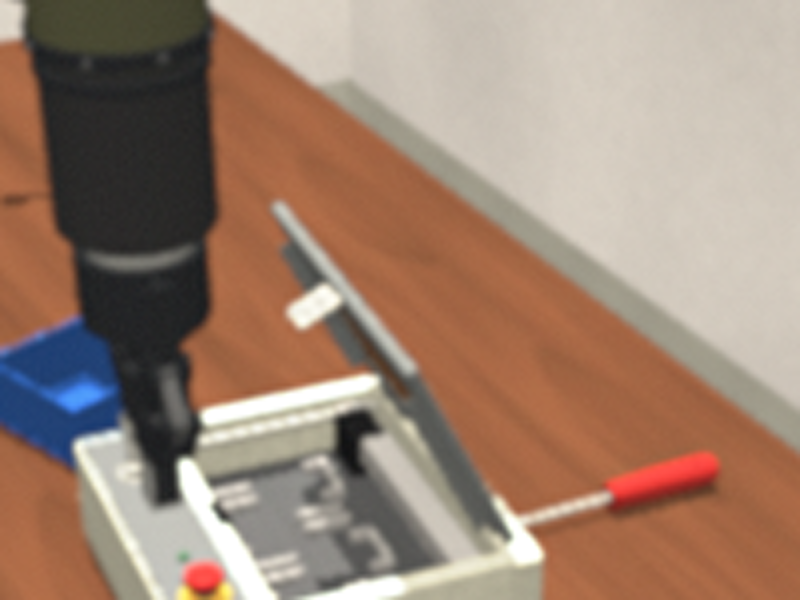

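Request:
step_arm --increments '[[[0,0,0],[0,50,-10],1],[[0,0,0],[0,100,-10],1],[[0,0,0],[0,100,-10],1],[[0,0,0],[0,100,-10],1],[[0,0,0],[0,100,-10],1],[[0,0,0],[0,100,-10],1],[[0,0,0],[0,100,-10],1],[[0,0,0],[0,100,-10],1],[[0,0,0],[0,100,-10],1],[[0,0,0],[0,100,-10],1]]'

```text
t: 12.5
eef_pos: [0.3299, -0.1457, 0.2683]
eef_rot: [[0.992, -0.129, 0.0], [-0.129, -0.992, 0.0], [0.0, -0.0, -1.0]]
force: [-0.5, -0.5, -0.5]
opening: 0.085
```

```bash
python3 - <<'E'
from plan import *
shot("top","6",(195,140,455,290),3)
shot("side","6",(190,60,390,210),4)
z=np.load("pics/top6.npz")["im"]; o=cv2.resize(z[150:280,200:335],None,fx=5.5,fy=4.6,interpolation=cv2.INTER_CUBIC); 
o=cv2.resize(z[150:270,200:335],None,fx=5,fy=5,interpolation=cv2.INTER_CUBIC);cv2.imwrite("pics/c.png",o[:,:,::-1])
plan([])
E
```

```text
t 12.60 pos [ 329.8 -145.9  268.2] jaw -97.46 F [0.5 0.1 0.1] open 0.0855 J [   9.  -36.  -22.   -0. -103.   73.]
```

View pics/top6.png

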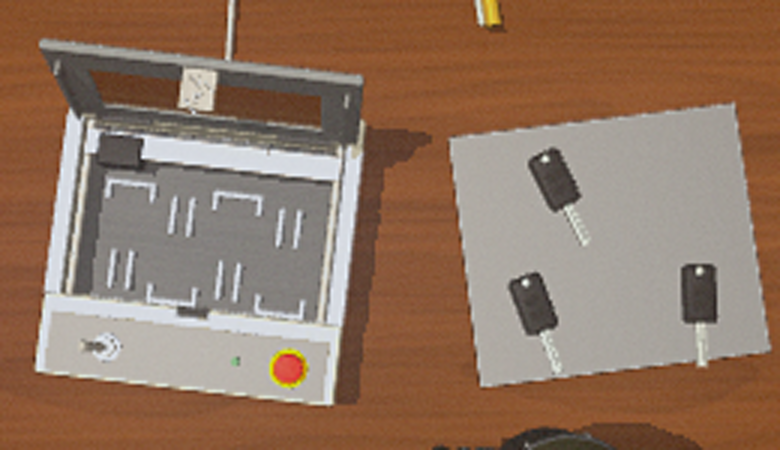

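View pics/side6.png

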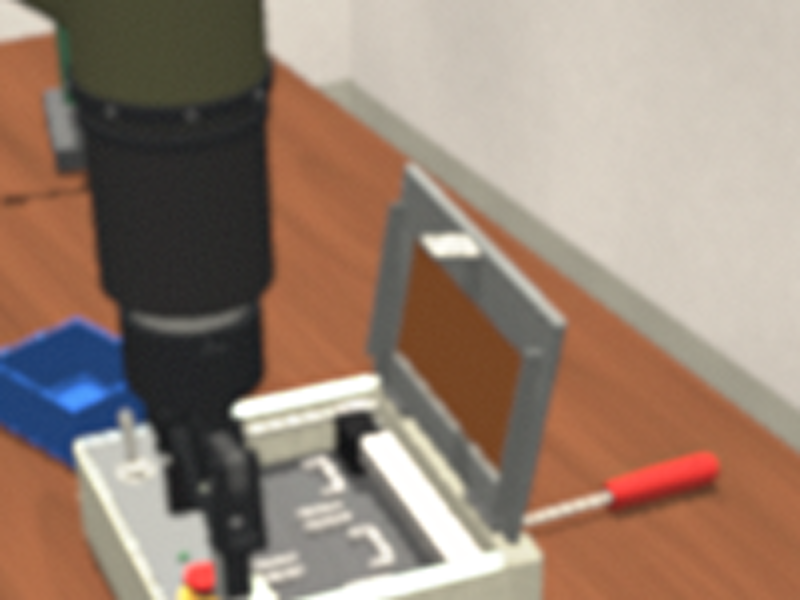

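View pics/c.png

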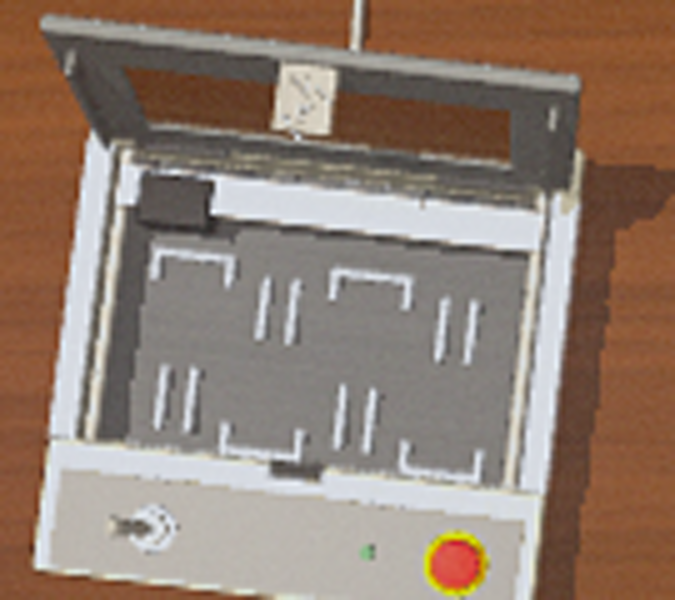

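```bash
cat > ribs.py <<'E'
from plan import *
def ribs(fn):
    im=np.load(fn)["im"]; x0,y0=200,150
    S=6
    o=cv2.resize(im[y0:270,x0:335],None,fx=S,fy=S,interpolation=cv2.INTER_CUBIC)
    g=cv2.cvtColor(o,cv2.COLOR_RGB2GRAY).astype(float)
    # rectified local grid at z=.049
    poly=np.array([mk(x,y,.049) for x,y in((-.055,-.12),(-.055,.12),(.06,.12),(.06,-.12))])
    pp=((proj("top",poly)-[x0,y0]+.5)*S-.5).astype(np.int32)
    roi=np.zeros(g.shape,np.uint8); cv2.fillPoly(roi,[pp],255)
    bg=cv2.GaussianBlur(g,(0,0),30)
    m=((g>145)&(roi>0)).astype(np.uint8)
    n,l,st,ce=cv2.connectedComponentsWithStats(m)
    for i in range(1,n):
        if st[i,4]<60: continue
        ys,xs=np.nonzero(l==i); px=(np.c_[xs,ys]+.5)/S-.5+[x0,y0]
        L=loc(onz("top",px,.049))*1000
        print(st[i,4],"x %.1f..%.1f  y %.1f..%.1f  mean %.1f %.1f"%(L[:,0].min(),L[:,0].max(),L[:,1].min(),L[:,1].max(),*L[:,:2].mean(0)))
if __name__=="__main__": ribs("pics/top6.npz")
E
python3 ribs.py
```

```text
2132 x 34.7..56.8  y 53.6..103.3  mean 49.2 78.8
2097 x 34.6..56.3  y -50.6..-0.8  mean 49.0 -26.0
956 x 7.6..45.7  y 31.5..38.3  mean 26.2 34.9
1020 x 6.7..46.3  y 13.6..21.3  mean 26.9 17.7
2660 x -55.0..60.5  y -120.2..-113.9  mean 3.2 -117.3
979 x 6.7..46.2  y -73.2..-65.9  mean 26.9 -69.3
974 x 7.2..46.1  y -90.3..-82.8  mean 26.6 -86.3
974 x -50.9..-11.4  y 83.3..90.2  mean -30.5 86.8
992 x -51.1..-10.5  y 66.6..73.3  mean -30.7 69.9
946 x -50.4..-10.9  y -20.5..-13.8  mean -31.0 -17.2
977 x -50.8..-11.3  y -37.9..-30.7  mean -31.2 -34.3
1156 x -55.1..-39.5  y 1.2..51.3  mean -49.4 26.3
1123 x -55.1..-38.7  y -103.1..-53.1  mean -49.0 -77.3
```

```bash
sed -i 's/(-.055,-.12),(-.055,.12)/(-.0605,-.112),(-.0605,.112)/; s/(.06,.12),(.06,-.12)/(.06,.112),(.06,-.112)/' ribs.py
cat > keys.py <<'E'
from plan import *
def keys(im,box=(335,165,460,280),zt=.0095):
    x0,y0,x1,y1=box; S=6
    o=cv2.resize(im[y0:y1,x0:x1],None,fx=S,fy=S,interpolation=cv2.INTER_CUBIC)
    g=cv2.cvtColor(o,cv2.COLOR_RGB2GRAY)
    m=(g<95).astype(np.uint8); m=cv2.morphologyEx(m,cv2.MORPH_CLOSE,np.ones((15,15)))
    cs,_=cv2.findContours(m,cv2.RETR_EXTERNAL,cv2.CHAIN_APPROX_NONE); out=[]
    for c in cs:
        A=cv2.contourArea(c)
        if not 5000<A<14000: continue
        f=np.zeros_like(m); cv2.drawContours(f,[c],-1,1,-1)
        ys,xs=np.nonzero(f); px=(np.c_[xs,ys]+.5)/S-.5+[x0,y0]
        P=onz("top",px,zt)[:,:2]; ce=P.mean(0); w,V=np.linalg.eigh(np.cov(P.T)); ax=V[:,1]
        R=cv2.minAreaRect((P*1000).astype(np.float32))
        # blade: look on both ends for brightness/edges 
        vals=[]
        for s in(1,-1):
            q=[ce+ax*s*r for r in np.linspace(.036,.066,20)]
            uv=proj("top",np.c_[np.array(q),np.full(20,zt)])
            e=[ce+ax*s*r+np.array([-ax[1],ax[0]])*.012 for r in np.linspace(.036,.066,20)]
            uv2=proj("top",np.c_[np.array(e),np.full(20,zt)])
            G=cv2.cvtColor(im,cv2.COLOR_RGB2GRAY).astype(np.float32)
            sm=lambda U:cv2.remap(G,U[:,0].astype(np.float32),U[:,1].astype(np.float32),1).ravel()
            vals.append(np.mean(sm(uv)-sm(uv2)))
        if vals[1]>vals[0]: ax=-ax
        yaw=np.degrees(np.arctan2(ax[1],ax[0]))
        L=(P-ce)@ax; W=(P-ce)@[-ax[1],ax[0]]
        print("key ce %s yaw %.1f rect %s bladevals %s A%d size %.1f %.1f"%((ce*1000).round(1),yaw,np.round(R[1]+(R[2],),1),np.round(vals,0),A,1000*np.ptp(L),1000*np.ptp(W)))
        out.append((ce,yaw))
    return out
if __name__=="__main__": keys(np.load("pics/top6.npz")["im"])
E
python3 ribs.py; python3 keys.py
```

```text
2132 x 34.7..56.8  y 53.6..103.3  mean 49.2 78.8
2097 x 34.6..56.3  y -50.6..-0.8  mean 49.0 -26.0
956 x 7.6..45.7  y 31.5..38.3  mean 26.2 34.9
1020 x 6.7..46.3  y 13.6..21.3  mean 26.9 17.7
979 x 6.7..46.2  y -73.2..-65.9  mean 26.9 -69.3
974 x 7.2..46.1  y -90.3..-82.8  mean 26.6 -86.3
974 x -50.9..-11.4  y 83.3..90.2  mean -30.5 86.8
992 x -51.1..-10.5  y 66.6..73.3  mean -30.7 69.9
946 x -50.4..-10.9  y -20.5..-13.8  mean -31.0 -17.2
977 x -50.8..-11.3  y -37.9..-30.7  mean -31.2 -34.3
2362 x -60.6..-39.5  y 1.2..65.1  mean -53.7 28.7
144 x -60.5..-57.0  y 94.1..110.6  mean -59.2 100.6
2781 x -60.8..-38.7  y -111.5..-13.1  mean -54.6 -71.9
210 x -60.5..-57.2  y 70.5..92.2  mean -59.2 79.9
key ce [ 460.  -187.7] yaw -160.1 rect [58.6 34.1 20.3] bladevals [25.  1.] A7514 size 58.6 34.2
key ce [ 468.7 -351.6] yaw -179.6 rect [57.9 34.2  0.1] bladevals [47.  0.] A7668 size 57.8 34.3
key ce [ 555.1 -425.8] yaw 92.8 rect [54.9 45.4  1.7] bladevals [ 0. -4.] A5750 size 45.4 55.0
key ce [ 582.9 -210.8] yaw -154.8 rect [58.5 34.4 25.5] bladevals [27.  5.] A7387 size 58.6 34.6
```

```bash
python3 - <<'E'
from plan import *
plan([((.5829,-.2108,.10),-64.8),((.5829,-.2108,.025),-64.8)])
E
```

```text
t 12.60 pos [ 329.8 -145.9  268.2] jaw -97.46 F [0.5 0.1 0.1] open 0.0855 J [   9.  -36.  -22.   -0. -103.   73.]
 turn [-0.0001, 0.0, -0.5701]  shift [259.4, 31.5, 168.2]
 turn [-0.0001, 0.0, -0.5701]  shift [259.4, 31.5, 243.2]
```

Request:
step_arm --increments '[[[0,0,-0.57],[259,31,100],0.32],[[0,0,-0.57],[259,31,100],0.32],[[0,0,-0.57],[259,31,100],0.32],[[0,0,-0.57],[259,31,100],0.32],[[0,0,-0.57],[259,31,130],0.32],[[0,0,-0.57],[259,31,168],0.32],[[0,0,-0.57],[259,31,190],0.32],[[0,0,-0.57],[259,31,200],0.32],[[0,0,-0.57],[259,31,200],0.32],[[0,0,-0.57],[259,31,200],0.32]]'

```text
t: 13.6
eef_pos: [0.5834, -0.2108, 0.0711]
eef_rot: [[0.905, 0.426, 0.003], [0.426, -0.905, -0.001], [0.002, 0.003, -1.0]]
force: [0.3, -0.1, 1.0]
opening: 0.0563
```

```bash
python3 - <<'E'
from plan import *
plan([((.5829,-.2108,.03),-64.8),((.5829,-.2108,.014),-64.8)])
shot("side","7",(250,200,450,350),4)
shot("top","7",(335,165,465,280),5)
E
```

```text
t 13.60 pos [ 583.4 -210.8   71.1] jaw -64.80 F [ 0.3 -0.1  1. ] open 0.0563 J [ -1.   8.  -7.   0. -75. 117.]
 turn [0.0025, -0.0023, 0.0]  shift [-0.5, -0.3, 41.1]
 turn [0.0025, -0.0023, 0.0]  shift [-0.6, -0.4, 57.1]
```

View pics/side7.png

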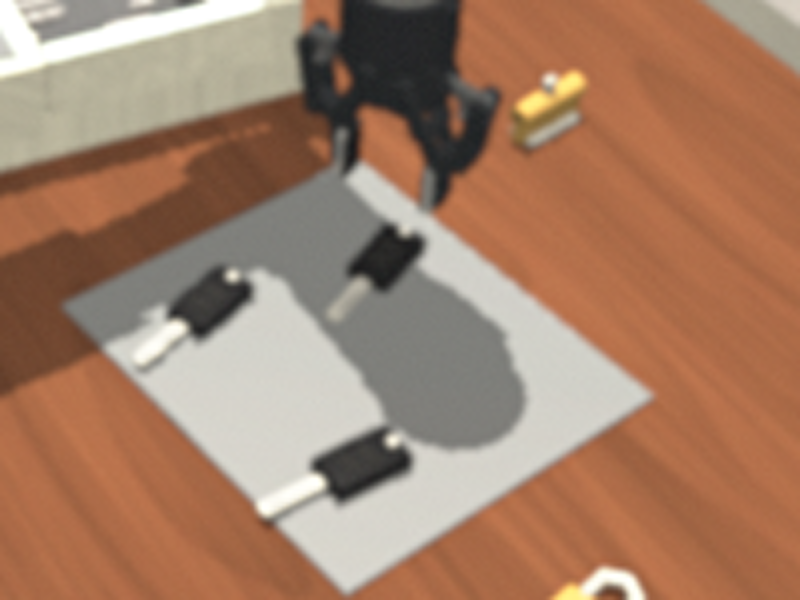

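View pics/top7.png

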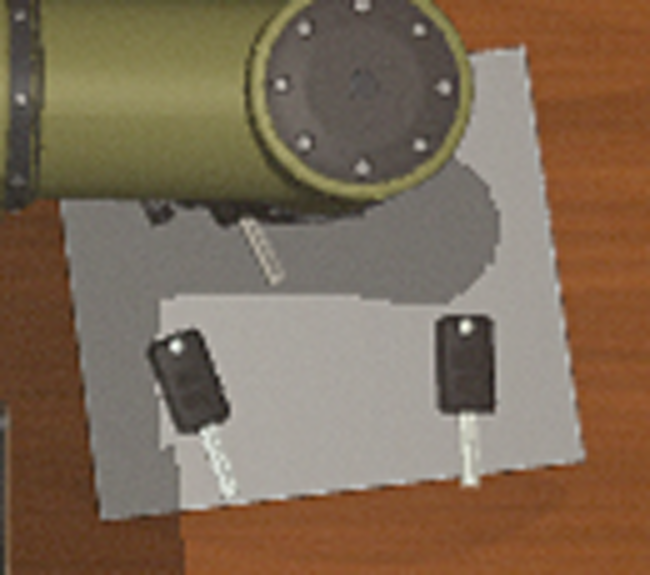

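Request:
step_arm --increments '[[[0,0,0],[-0.5,-0.3,25],0.32],[[0,0,0],[-0.5,-0.3,41],0.32],[[0,0,0],[-0.5,-0.3,46],0.32],[[0,0,0],[-0.5,-0.3,49],0.32],[[0,0,0],[-0.5,-0.3,51],0.32],[[0,0,0],[-0.5,-0.3,53],0.32],[[0,0,0],[-0.5,-0.3,55],0.32],[[0,0,0],[-0.5,-0.3,56],0.32],[[0,0,0],[-0.5,-0.3,56],0.32],[[0,0,0],[-0.5,-0.3,56],0.32]]'

```text
t: 14.7
eef_pos: [0.582, -0.2104, 0.0123]
eef_rot: [[0.905, 0.425, 0.0], [0.425, -0.905, -0.0], [0.0, 0.0, -1.0]]
force: [-0.4, -0.3, -0.5]
opening: 0.0565
```

```bash
python3 - <<'E'
from plan import *
plan([((.5829,-.2108,.014),-64.8)])
shot("side","8",(270,200,420,310),5)
E
```

```text
t 14.70 pos [ 582.  -210.4   12.3] jaw -64.82 F [-0.4 -0.3 -0.5] open 0.0565 J [ -1.  10. -11.   0. -69. 117.]
 turn [0.0, -0.0001, -0.0003]  shift [0.6, 0.7, -1.7]
```

View pics/side8.png

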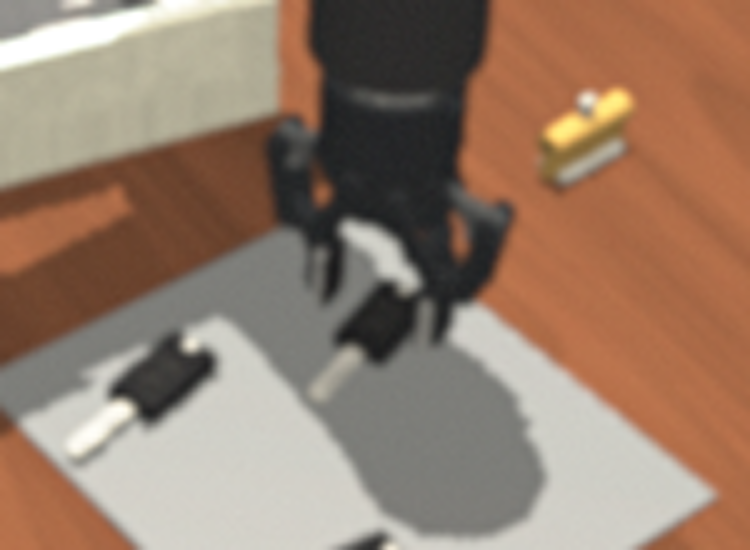

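Request:
step_arm --increments '[[[0,0,0],[0.6,0.7,0],-0.4],[[0,0,0],[0.6,0.7,0],-0.4],[[0,0,0],[0.6,0.7,0],-0.4],[[0,0,0],[0.6,0.7,0],-0.4],[[0,0,0],[0.6,0.7,0],-0.4],[[0,0,0],[0.6,0.7,0],-0.4],[[0,0,0],[0.6,0.7,0],-0.4],[[0,0,0],[0.6,0.7,0],-0.4],[[0,0,0],[0.6,0.7,0],-0.4],[[0,0,0],[0.6,0.7,0],-0.4]]' --squeeze 50

```text
t: 15.75
eef_pos: [0.5832, -0.2108, 0.0127]
eef_rot: [[0.905, 0.426, 0.001], [0.426, -0.905, -0.0], [0.001, 0.001, -1.0]]
force: [0.2, -0.4, 4.9]
opening: 0.0329
```

```bash
python3 - <<'E'
from plan import *
plan([((.57,-.05,.2),-80),(mk(.020,.0784,.16),-97.15)])
shot("side","9",(270,200,420,310),5)
E
```

```text
t 15.75 pos [ 583.2 -210.8   12.7] jaw -64.81 F [ 0.2 -0.4  4.9] open 0.0329 J [ -1.  10. -10.   0. -69. 117.]
 turn [0.0005, -0.0007, 0.2651]  shift [56.6, -151.0, -187.3]
 turn [0.0003, -0.0008, 0.5644]  shift [145.7, -393.4, -147.4]
```

View pics/side9.png

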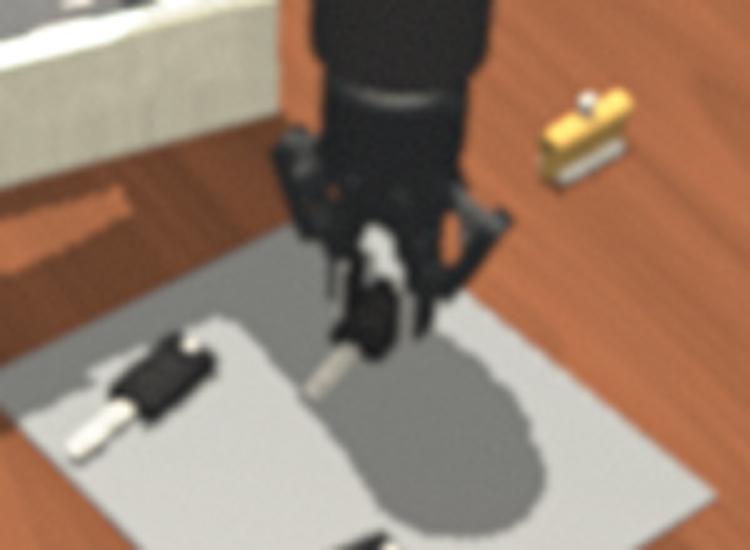

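Request:
step_arm --increments '[[[0,0,0],[0,0,-10],-0.4],[[0,0,0],[0,0,-20],-0.4],[[0,0,0],[0,0,-30],-0.4],[[0,0,0],[0,0,-50],-0.4],[[0,0,0],[0,0,-70],-0.4],[[0,0,0],[0,0,-90],-0.4],[[0,0,0],[0,0,-90],-0.4],[[0,0,0],[0,0,-90],-0.4],[[0,0,0],[0,0,-90],-0.4],[[0,0,0],[0,0,-90],-0.4]]'

```text
t: 16.8
eef_pos: [0.5822, -0.2106, 0.101]
eef_rot: [[0.905, 0.425, -0.002], [0.425, -0.905, 0.0], [-0.002, -0.001, -1.0]]
force: [-0.2, -0.4, -0.3]
opening: 0.0327
```

```bash
python3 - <<'E'
from plan import *
plan([((.57,-.05,.2),-80),(mk(.020,.0784,.16),-97.15)])
shot("side","10",(290,150,410,260),6)
E
```

```text
t 16.80 pos [ 582.2 -210.6  101. ] jaw -64.83 F [-0.2 -0.4 -0.3] open 0.0327 J [ -1.   7.  -5.  -0. -78. 117.]
 turn [-0.0011, 0.0018, 0.2649]  shift [57.1, -150.7, -98.9]
 turn [-0.0008, 0.0019, 0.5642]  shift [146.2, -393.0, -58.7]
```

View pics/side10.png

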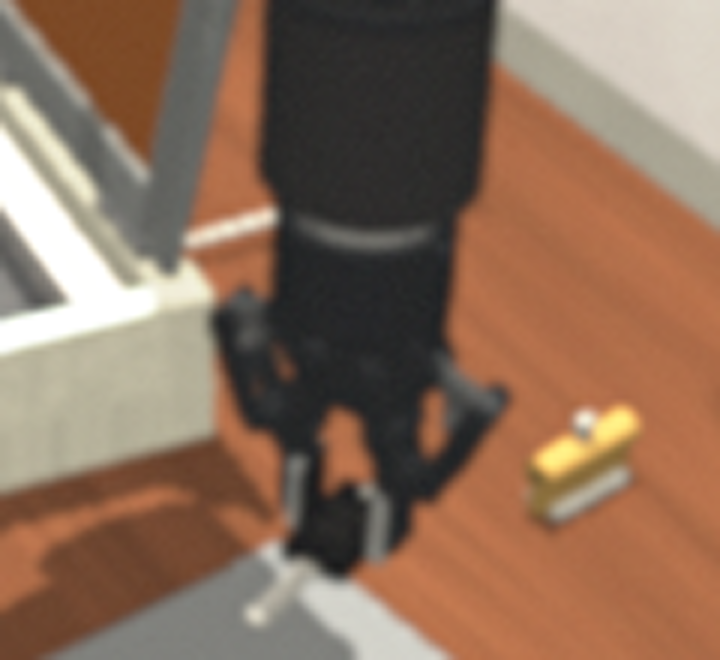

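```bash
python3 - <<'E'
from plan import *
im=np.load("pics/side10.npz")["im"][215:255,325:370]
o=cv2.resize(im,None,fx=14,fy=14,interpolation=cv2.INTER_CUBIC); o=(255*(o/255.)**.45).astype(np.uint8)
im=np.load("pics/side9.npz")["im"][240:285,320:370]
o2=cv2.resize(im,None,fx=12,fy=12,interpolation=cv2.INTER_CUBIC); o2=(255*(o2/255.)**.45).astype(np.uint8)
cv2.imwrite("pics/d.png",o[:,:,::-1]);cv2.imwrite("pics/e.png",o2[:,:,::-1])
E
```

```text
(no output)
```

View pics/d.png

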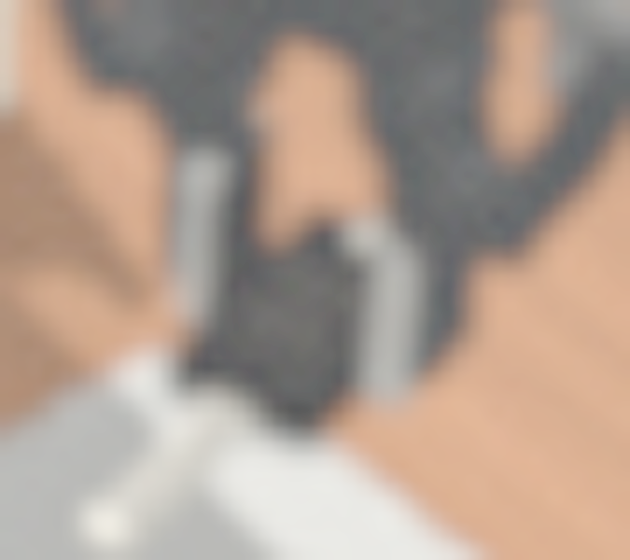

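View pics/e.png

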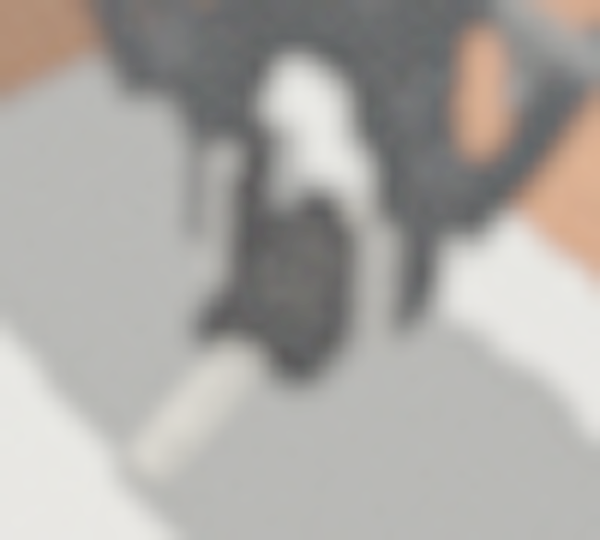

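Request:
step_arm --increments '[[[0,0,0],[0,-10,-45],-0.4],[[0,0,0.1],[20,-50,-70],-0.4],[[0,0,0.2],[37,-100,-70],-0.4],[[0,0,0.3],[55,-145,-70],-0.4],[[0,0,0.4],[72,-190,-70],-0.4],[[0,0,0.5],[88,-235,-70],-0.4],[[0,0,0.564],[104,-280,-65],-0.4],[[0,0,0.564],[120,-325,-60],-0.4],[[0,0,0.564],[135,-365,-58],-0.4],[[0,0,0.564],[146,-393,-58],-0.4]]'

```text
t: 17.85
eef_pos: [0.5467, 0.2095, 0.1592]
eef_rot: [[0.992, -0.122, -0.001], [-0.122, -0.992, -0.001], [-0.001, 0.001, -1.0]]
force: [1.1, -0.4, -0.5]
opening: 0.0323
```

```bash
python3 - <<'E'
from plan import *
plan([(mk(.020,.0784,.16),-97.15),(mk(.020,.0784,.0505),-97.15)])
E
```

```text
t 17.85 pos [546.7 209.5 159.2] jaw -97.03 F [ 1.1 -0.4 -0.5] open 0.0323 J [ 41.   1.  -5.  -0. -84.  42.]
 turn [0.0007, 0.0014, 0.0021]  shift [1.1, 2.1, -0.8]
 turn [0.0007, 0.0014, 0.0021]  shift [1.2, 2.0, 108.7]
```

Request:
step_arm --increments '[[[0,0,0.002],[1,2,10],-0.4],[[0,0,0.002],[1,2,30],-0.4],[[0,0,0.002],[1,2,55],-0.4],[[0,0,0.002],[1,2,75],-0.4],[[0,0,0.002],[1,2,90],-0.4],[[0,0,0.002],[1,2,93],-0.4],[[0,0,0.002],[1,2,94],-0.4],[[0,0,0.002],[1,2,94],-0.4],[[0,0,0.002],[1,2,94],-0.4],[[0,0,0.002],[1,2,94],-0.4]]'

```text
t: 18.85
eef_pos: [0.5489, 0.2052, 0.0672]
eef_rot: [[0.992, -0.126, 0.001], [-0.126, -0.992, 0.001], [0.001, -0.001, -1.0]]
force: [0.6, -0.6, -1.0]
opening: 0.0324
```

```bash
python3 - <<'E'
from plan import *
plan([(mk(.020,.0784,.0505),-97.15)])
im,d=shot("side","11",(210,110,330,200),6)
o=cv2.resize(im[140:195,225:315],None,fx=8.5,fy=8.5,interpolation=cv2.INTER_CUBIC); o=(255*(o/255.)**.6).astype(np.uint8); cv2.imwrite("pics/f.png",o[:,:,::-1])
im,d=shot("top","11",(200,150,335,270),5)
print(loc(readout.read_state()["eef_pos"]))
E
```

```text
t 18.85 pos [548.9 205.2  67.2] jaw -97.25 F [ 0.6 -0.6 -1. ] open 0.0324 J [ 40.   3. -13.   0. -74.  43.]
 turn [-0.0011, -0.0011, -0.0017]  shift [-1.6, -1.9, 16.7]
[0.02143181 0.0763591  0.06680765]
```

View pics/f.png

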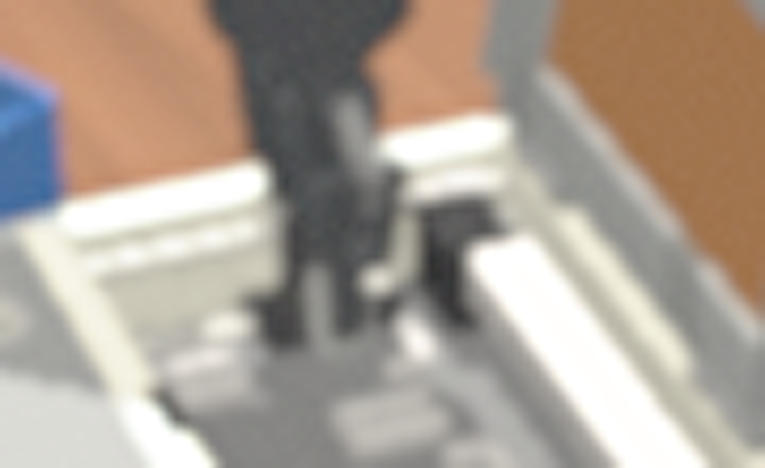

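View pics/top11.png

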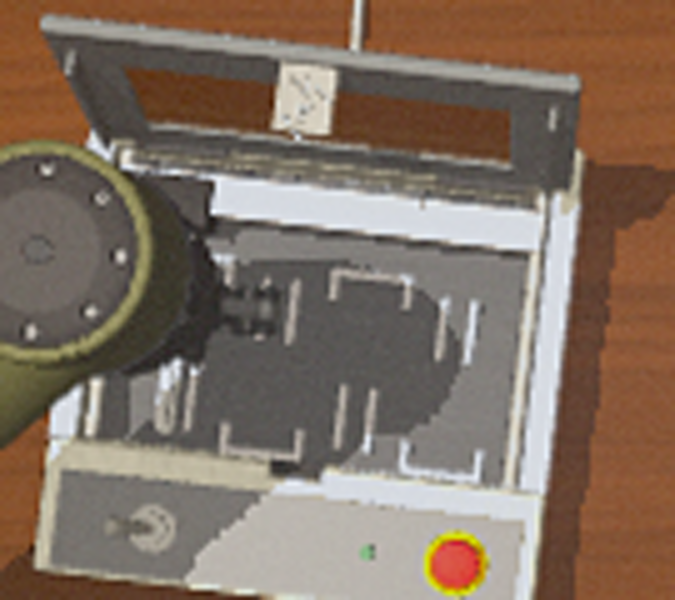

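```bash
python3 - <<'E'
from plan import *
im=np.load("pics/top11.npz")["im"]
o=cv2.resize(im[215:245,222:250],None,fx=20,fy=20,interpolation=cv2.INTER_CUBIC); o=(255*(o/255.)**.7).astype(np.uint8)
L=loc(readout.read_state()["eef_pos"])
for dx in(-.031,-.05,-.071):
    a=np.radians(-97.25+90+180); 
    P=mk(L[0]+dx,L[1],.064); u=(proj("top",P)[0]-[222,215]+.5)*20-.5
    cv2.circle(o,tuple(int(v) for v in u),4,(255,0,0),-1)
for y in(86.8,69.9,78.35):
  for x in(-50,-11):
    u=(proj("top",mk(x/1000,y/1000,.049))[0]-[222,215]+.5)*20-.5; cv2.circle(o,tuple(int(v) for v in u),4,(0,255,0),-1)
cv2.imwrite("pics/g.png",o[:,:,::-1])
E
```

```text
(no output)
```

View pics/g.png

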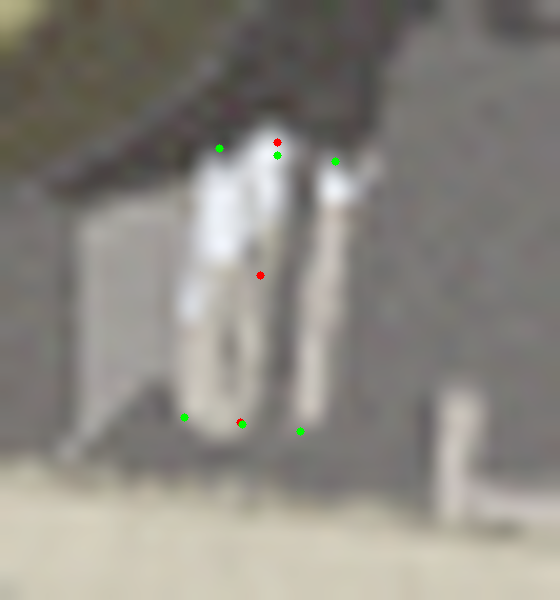

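Request:
step_arm --increments '[[[0,0,0],[-1,-1,2],-0.4],[[0,0,0],[-1,-1,4],-0.4],[[0,0,0],[-1,-1,6],-0.4],[[0,0,0],[-1,-1,8],-0.4],[[0,0,0],[-1,-1,9],-0.4],[[0,0,0],[-1,-1,10],-0.4],[[0,0,0],[-1,-1,11],-0.4],[[0,0,0],[-1,-1,12],-0.4],[[0,0,0],[-1,-1,12],-0.4],[[0,0,0],[-1,-1,12],-0.4]]'

```text
t: 19.95
eef_pos: [0.5477, 0.2061, 0.0543]
eef_rot: [[0.992, -0.126, 0.0], [-0.126, -0.992, 0.0], [0.0, -0.0, -1.0]]
force: [-0.6, -0.1, -0.7]
opening: 0.0328
```

Request:
step_arm --increments '[[[0,0,0],[0,0,1],-0.4],[[0,0,0],[0,0,2],-0.4],[[0,0,0],[0,0,3],-0.4],[[0,0,0],[0,0,4],-0.4],[[0,0,0],[0,0,4.5],-0.4],[[0,0,0],[0,0,4.5],-0.4],[[0,0,0],[0,0,4.5],-0.4],[[0,0,0],[0,0,4.5],-0.4],[[0,0,0],[0,0,4.5],-0.4],[[0,0,0],[0,0,4.5],-0.4]]'

```text
t: 20.95
eef_pos: [0.5479, 0.2058, 0.0513]
eef_rot: [[0.992, -0.126, 0.001], [-0.126, -0.992, -0.0], [0.001, 0.0, -1.0]]
force: [-3.6, -2.8, 9.5]
opening: 0.0326
```

Request:
step_arm --increments '[[[0,0,0],[0,0,-1.5],-0.4],[[0,0,0],[0,0,-1.5],0.08],[[0,0,0],[0,0,-1.5],0.08],[[0,0,0],[0,0,-1.5],0.08],[[0,0,0],[0,0,-1.5],0.08],[[0,0,0],[0,0,-10],0.08],[[0,0,0],[0,0,-30],0.08],[[0,0,0],[0,0,-60],0.08],[[0,0,0],[0,0,-100],0.08],[[0,0,0],[0,0,-140],0.08]]'

```text
t: 21.95
eef_pos: [0.5473, 0.2063, 0.1907]
eef_rot: [[0.992, -0.126, -0.001], [-0.126, -0.992, 0.0], [-0.001, -0.0, -1.0]]
force: [0.4, 0.5, 0.1]
opening: 0.0461
```

```bash
python3 - <<'E'
from plan import *
plan([((.46,-.05,.24),-240),((.46,-.1877,.08),-250.1)])
E
```

```text
t 21.95 pos [547.3 206.3 190.7] jaw -97.23 F [0.4 0.5 0.1] open 0.0461 J [ 40.   0.  -2.  -0. -88.  43.]
 turn [0.0008, 0.0005, 2.4917]  shift [-54.4, 265.3, -49.3]
 turn [0.0009, 0.0005, 2.668]  shift [-36.9, 401.9, 110.6]
```

Request:
step_arm --increments '[[[0,0,0.15],[-20,30,-40],0.32],[[0,0,0.3],[-45,70,-50],0.32],[[0,0,0.45],[-70,110,-50],0.32],[[0,0,0.6],[-95,150,-50],0.32],[[0,0,0.75],[-115,190,-50],0.32],[[0,0,0.9],[-130,230,-50],0.32],[[0,0,1.05],[-140,270,-50],0.32],[[0,0,1.2],[-145,300,-50],0.32],[[0,0,1.35],[-145,310,-50],0.32],[[0,0,1.5],[-145,310,-50],0.32]]'

```text
t: 22.95
eef_pos: [0.3644, -0.0841, 0.24]
eef_rot: [[-0.064, -0.998, 0.001], [-0.998, 0.064, 0.001], [-0.001, -0.001, -1.0]]
force: [0.1, 0.2, 0.9]
opening: 0.0565
```

```bash
python3 - <<'E'
from plan import *
im,d=shot("top","12",(200,150,335,270),5)
o=cv2.resize(im[165:255,215:275],None,fx=9,fy=6.6,interpolation=cv2.INTER_CUBIC)
o=cv2.resize(im[175:255,215:280],None,fx=7.5,fy=7.5,interpolation=cv2.INTER_CUBIC); o=(255*(o/255.)**.7).astype(np.uint8); cv2.imwrite("pics/g2.png",o[:,:,::-1])
keys(im) if 0 else None
import keys as k; k.keys(im)
print("pocket3"); 
im2,d=shot("side","12",(220,100,330,200),7)
plan([((.46,-.1877,.08),-250.1)])
E
```

```text
key ce [ 460.  -187.7] yaw -160.2 rect [59.  34.1 20.2] bladevals [25.  1.] A7534 size 59.0 34.1
key ce [ 468.7 -351.7] yaw -179.8 rect [34.1 58.  89.9] bladevals [48.  0.] A7634 size 58.1 34.1
pocket3
t 23.05 pos [364.7 -83.2 239.8] jaw 176.69 F [0.4 0.7 1. ] open 0.0568 J [  19.  -34.  -24.   -0. -100.  -22.]
 turn [-0.0, 0.0013, 1.1656]  shift [99.0, -101.1, 159.8]
```

View pics/g2.png

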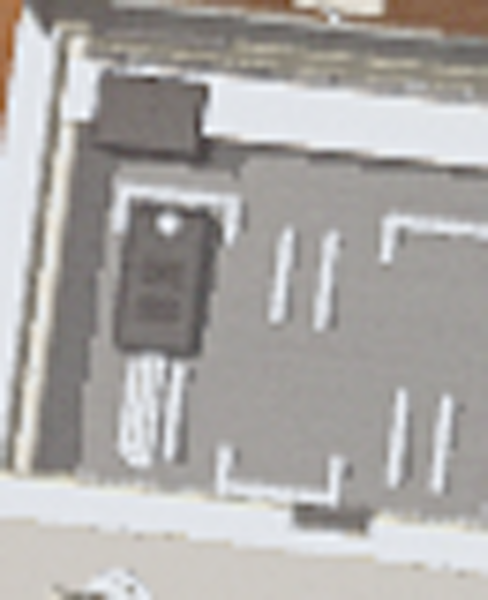

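View pics/side12.png

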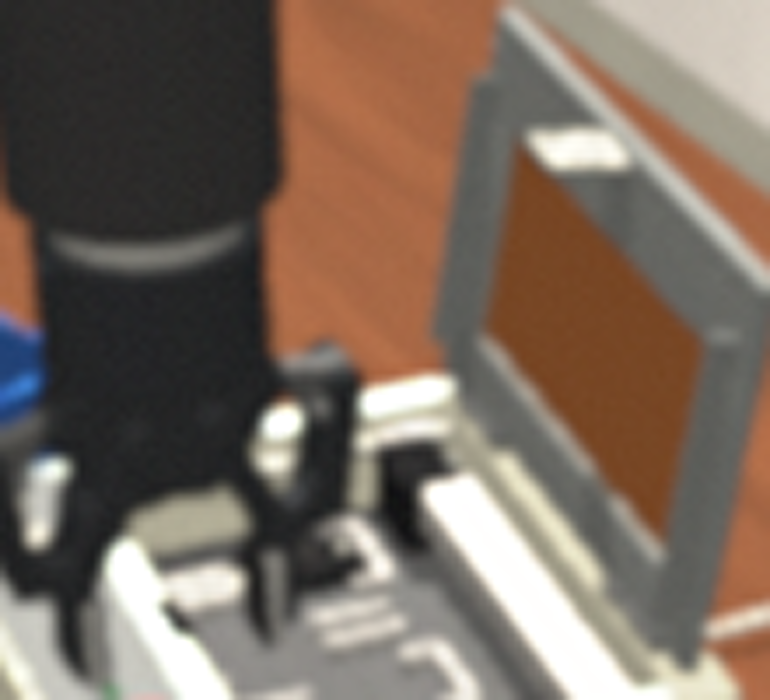

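```bash
python3 - <<'E'
from plan import *
import keys as k
im=np.load("pics/top12.npz")["im"]
# head mask restricted
S=8;x0,y0,x1,y1=226,198,246,226
o=cv2.resize(im[y0:y1,x0:x1],None,fx=S,fy=S,interpolation=cv2.INTER_CUBIC); g=cv2.cvtColor(o,cv2.COLOR_RGB2GRAY)
m=(g<82).astype(np.uint8); m=cv2.morphologyEx(m,cv2.MORPH_CLOSE,np.ones((21,21)));m=cv2.morphologyEx(m,cv2.MORPH_OPEN,np.ones((31,31)))
n,l,st,c=cv2.connectedComponentsWithStats(m); i=1+np.argmax(st[1:,4]); ys,xs=np.nonzero(l==i)
px=(np.c_[xs,ys]+.5)/S-.5+[x0,y0]; P=loc(onz("top",px,.0465))[:,:2]*1000
ce=P.mean(0); w,V=np.linalg.eigh(np.cov(P.T)); ax=V[:,1]; print(ce,np.degrees(np.arctan2(ax[1],ax[0])),np.ptp((P-ce)@ax),np.ptp((P-ce)@V[:,0]))
G=cv2.cvtColor(im,cv2.COLOR_RGB2GRAY).astype(np.float32)
# profile across y at several x on z=.046
ys=np.arange(60,100,1.)
for x in(-12,-18,-24,-30,-36,-42,-48):
    U=proj("top",np.array([mk(x/1000,y/1000,.047) for y in ys])).astype(np.float32)
    print(x,cv2.remap(G,U[:,0],U[:,1],1).ravel().astype(int).tolist())
im0=np.load("pics/top6.npz")["im"];G=cv2.cvtColor(im0,cv2.COLOR_RGB2GRAY).astype(np.float32)
x=-30;U=proj("top",np.array([mk(x/1000,y/1000,.047) for y in ys])).astype(np.float32);print("ref",cv2.remap(G,U[:,0],U[:,1],1).ravel().astype(int).tolist())
E
```

```text
[16.39245847 78.29106941] 169.72104462627934 60.66299759005862 40.36832223119637
-12 [132, 132, 132, 129, 128, 126, 134, 142, 148, 157, 165, 168, 147, 127, 111, 144, 177, 201, 188, 179, 176, 182, 189, 187, 173, 157, 148, 145, 140, 133, 124, 116, 116, 122, 128, 129, 130, 131, 132, 132]
-18 [130, 129, 124, 115, 104, 110, 127, 144, 168, 194, 219, 191, 151, 110, 134, 164, 194, 191, 187, 185, 197, 209, 216, 200, 184, 177, 190, 203, 201, 171, 142, 127, 128, 128, 129, 130, 131, 132, 133, 133]
-24 [131, 130, 129, 127, 125, 121, 118, 133, 171, 209, 213, 189, 164, 148, 138, 129, 140, 157, 174, 189, 203, 217, 207, 194, 182, 195, 209, 220, 196, 172, 151, 143, 136, 130, 130, 129, 129, 129, 129, 130]
-30 [130, 129, 128, 126, 118, 110, 113, 147, 180, 201, 201, 201, 189, 164, 140, 144, 170, 197, 205, 203, 201, 204, 208, 212, 209, 206, 204, 193, 181, 167, 152, 137, 125, 126, 128, 129, 129, 129, 129, 130]
-36 [130, 130, 129, 116, 103, 90, 114, 138, 162, 181, 198, 204, 164, 124, 104, 139, 173, 191, 180, 170, 177, 196, 215, 218, 212, 207, 205, 203, 202, 181, 155, 130, 128, 129, 130, 131, 132, 133, 132, 132]
-42 [132, 133, 121, 104, 88, 102, 123, 143, 171, 198, 226, 185, 144, 108, 135, 165, 189, 188, 186, 187, 198, 210, 212, 198, 183, 183, 198, 214, 203, 171, 138, 128, 130, 132, 133, 133, 133, 133, 132, 132]
-48 [131, 123, 109, 95, 93, 99, 106, 128, 156, 187, 174, 149, 124, 126, 131, 135, 161, 186, 209, 207, 205, 205, 203, 202, 201, 201, 201, 193, 171, 149, 136, 135, 132, 131, 132, 133, 132, 132, 131, 131]
ref [132, 130, 129, 126, 118, 110, 113, 146, 180, 201, 201, 200, 188, 163, 137, 127, 131, 134, 133, 131, 128, 122, 115, 109, 136, 171, 207, 198, 183, 167, 152, 138, 126, 128, 129, 131, 130, 130, 130, 130]
```

```bash
python3 - <<'E'
from plan import *
im=np.load("pics/top12.npz")["im"]
G=cv2.cvtColor(im,cv2.COLOR_RGB2GRAY).astype(np.float32)
for y in(70,75,80,85,90):
    xs=np.arange(-58,60,2.)
    U=proj("top",np.array([mk(x/1000,y/1000,.049) for x in xs])).astype(np.float32)
    print(y,[(int(a),int(b)) for a,b in zip(xs,cv2.remap(G,U[:,0],U[:,1],1).ravel()) if not -46<a<-14 and not -2<a<38])
for x in(-4,4,12,20,28,34,40,44):
    ys=np.arange(56,104,1.5)
    U=proj("top",np.array([mk(x/1000,y/1000,.05) for y in ys])).astype(np.float32)
    print(x,[(float(a),int(b)) for a,b in zip(ys,cv2.remap(G,U[:,0],U[:,1],1).ravel()) if not 66<a<90])
d=[np.load(f"pics/top12.npz")["d"]]; P=loc(cloud("top",d[0]))
for x in(0,20,40,-30):
    s=(abs(P[...,0]-x/1000)<.006)&(abs(P[...,1]-.079)<(.012 if x>-10 else .003)); print(x,s.sum(),np.median(P[s][:,2]),P[s][:,2].std())
s=(abs(P[...,0])<.03)&(abs(P[...,1]-.052)<.006);print("floor",np.median(P[s][:,2]))
s=(abs(P[...,0])<.03)&(abs(P[...,1])<.01);print("floor",np.median(P[s][:,2]))
E
```

```text
70 [(-58, 133), (-56, 129), (-54, 129), (-52, 131), (-50, 139), (-48, 167), (-46, 194), (-14, 203), (-12, 165), (-10, 100), (-8, 74), (-6, 74), (-4, 85), (-2, 87), (38, 83), (40, 82), (42, 79), (44, 70), (46, 56), (48, 100), (50, 153), (52, 223), (54, 184), (56, 154), (58, 135)]
75 [(-58, 150), (-56, 133), (-54, 139), (-52, 149), (-50, 156), (-48, 142), (-46, 146), (-14, 167), (-12, 152), (-10, 101), (-8, 77), (-6, 74), (-4, 87), (-2, 86), (38, 87), (40, 96), (42, 96), (44, 73), (46, 61), (48, 108), (50, 176), (52, 212), (54, 177), (56, 149), (58, 132)]
80 [(-58, 155), (-56, 139), (-54, 148), (-52, 194), (-50, 216), (-48, 205), (-46, 208), (-14, 197), (-12, 177), (-10, 146), (-8, 93), (-6, 82), (-4, 87), (-2, 87), (38, 180), (40, 216), (42, 222), (44, 151), (46, 111), (48, 100), (50, 165), (52, 192), (54, 187), (56, 150), (58, 135)]
85 [(-58, 144), (-56, 132), (-54, 130), (-52, 146), (-50, 177), (-48, 201), (-46, 217), (-14, 189), (-12, 152), (-10, 111), (-8, 70), (-6, 80), (-4, 86), (-2, 89), (38, 99), (40, 120), (42, 129), (44, 91), (46, 78), (48, 99), (50, 179), (52, 199), (54, 18
[... 1489 characters left out ...]
, 116), (99.5, 132), (101.0, 136), (102.5, 131)]
40 [(56.0, 205), (57.5, 198), (59.0, 125), (60.5, 75), (62.0, 68), (63.5, 63), (65.0, 62), (90.5, 82), (92.0, 81), (93.5, 82), (95.0, 90), (96.5, 144), (98.0, 191), (99.5, 198), (101.0, 193), (102.5, 155)]
44 [(56.0, 193), (57.5, 210), (59.0, 158), (60.5, 114), (62.0, 85), (63.5, 60), (65.0, 62), (90.5, 68), (92.0, 69), (93.5, 78), (95.0, 88), (96.5, 135), (98.0, 190), (99.5, 198), (101.0, 194), (102.5, 153)]
0 34 0.05463359203363008 0.0033371705071942753
20 35 0.05425716290316084 0.0032621398801864062
40 34 0.05248388540525481 0.0032104685025189893
-30 8 0.049095560515988 0.002414299776918224
floor 0.0414164502385762
floor 0.04152684132776968
```

Request:
step_arm --increments '[[[0,0,0.15],[30,-30,30],0.32],[[0,0,0.3],[60,-60,50],0.32],[[0,0,0.45],[90,-90,70],0.32],[[0,0,0.6],[99,-101,90],0.32],[[0,0,0.75],[99,-101,110],0.32],[[0,0,0.9],[99,-101,130],0.32],[[0,0,1.05],[99,-101,150],0.32],[[0,0,1.166],[99,-101,160],0.32],[[0,0,1.166],[99,-101,160],0.32],[[0,0,1.166],[99,-101,160],0.32]]'

```text
t: 24.05
eef_pos: [0.4604, -0.1874, 0.0801]
eef_rot: [[-0.938, -0.348, 0.0], [-0.348, 0.938, -0.0], [-0.0, -0.0, -1.0]]
force: [-0.6, -0.1, 1.0]
opening: 0.0566
```

```bash
python3 - <<'E'
from plan import *
plan([((.4605,-.1882,.0135),-250.15)])
E
```

```text
t 24.05 pos [ 460.4 -187.4   80.1] jaw 110.36 F [-0.6 -0.1  1. ] open 0.0566 J [  1. -12. -25.   0. -77. -71.]
 turn [-0.0002, 0.0001, 0.0089]  shift [0.2, -0.8, 66.6]
```

Request:
step_arm --increments '[[[0,0,0.009],[0,-0.8,20],0.32],[[0,0,0.009],[0,-0.8,40],0.32],[[0,0,0.009],[0,-0.8,55],0.32],[[0,0,0.009],[0,-0.8,63],0.32],[[0,0,0.009],[0,-0.8,66.5],0.32],[[0,0,0.009],[0,-0.8,66.5],0.32],[[0,0,0.009],[0,-0.8,66.5],0.32],[[0,0,0.009],[0,-0.8,66.5],-0.4],[[0,0,0.009],[0,-0.8,66.5],-0.4],[[0,0,0.009],[0,-0.8,66.5],-0.4]]'

```text
t: 25.05
eef_pos: [0.461, -0.1885, 0.0143]
eef_rot: [[-0.943, -0.334, 0.002], [-0.334, 0.943, -0.0], [-0.002, -0.001, -1.0]]
force: [-0.4, 0.3, 3.4]
opening: 0.0323
```

Request:
step_arm --increments '[[[0,0,0],[0,0,0],-0.4],[[0,0,0],[0,0,0],-0.4],[[0,0,0],[0,0,0],-0.4],[[0,0,0],[0,0,0],-0.4],[[0,0,0],[0,0,-10],-0.4],[[0,0,0],[0,0,-30],-0.4],[[0,0,0],[0,0,-60],-0.4],[[0,0,0],[0,0,-100],-0.4],[[0,0,0],[0,0,-140],-0.4],[[0,0,0],[0,0,-160],-0.4]]'

```text
t: 26.05
eef_pos: [0.461, -0.1888, 0.1776]
eef_rot: [[-0.943, -0.334, 0.005], [-0.334, 0.943, -0.001], [-0.004, -0.002, -1.0]]
force: [0.8, -1.2, -0.1]
opening: 0.0326
```

```bash
python3 - <<'E'
from plan import *
plan([(mk(-.0227,-.0798,.16),-97.15)])
shot("top","13",(200,140,460,290),3)
shot("side","13",(200,120,400,270),4)
E
```

```text
t 26.05 pos [ 461.  -188.8  177.6] jaw 109.48 F [ 0.8 -1.2 -0.1] open 0.0326 J [  1. -14. -16.   0. -87. -72.]
 turn [-0.006, -0.0021, -2.6767]  shift [-104.5, 222.4, 17.5]
```

View pics/side13.png

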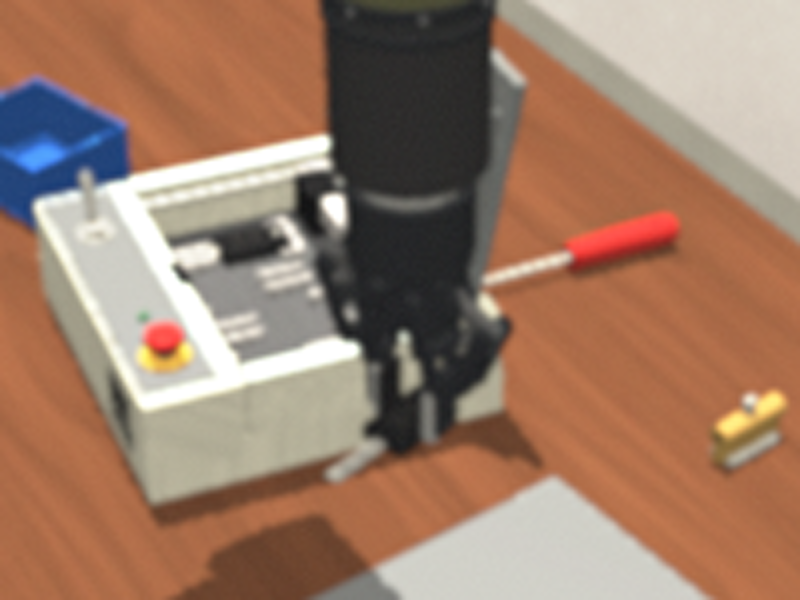

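Request:
step_arm --increments '[[[0,0,-0.15],[-5,15,0],-0.4],[[0,0,-0.3],[-10,30,0],-0.4],[[0,0,-0.45],[-20,45,0],-0.4],[[0,0,-0.6],[-30,60,0],-0.4],[[0,0,-0.75],[-40,80,0],-0.4],[[0,0,-0.9],[-50,100,0],-0.4],[[0,0,-1.05],[-60,120,0],-0.4],[[0,0,-1.2],[-70,140,0],-0.4],[[0,0,-1.35],[-80,160,0],-0.4],[[0,0,-1.5],[-90,180,0],-0.4]]'

```text
t: 27.15
eef_pos: [0.4844, 0.0122, 0.1721]
eef_rot: [[0.272, -0.962, -0.002], [-0.962, -0.272, -0.0], [-0.0, 0.002, -1.0]]
force: [-0.4, 0.1, 0.3]
opening: 0.0326
```

```bash
python3 - <<'E'
from plan import *
plan([(mk(-.0227,-.0798,.16),-97.15)])
E
```

```text
t 27.15 pos [484.4  12.2 172.1] jaw -164.22 F [-0.4  0.1  0.3] open 0.0326 J [ 25. -16. -18.  -0. -87. -10.]
 turn [0.0015, 0.0016, -1.1706]  shift [-41.6, -12.8, 12.1]
```

Request:
step_arm --increments '[[[0,0,-0.15],[-5,0,0],-0.4],[[0,0,-0.3],[-10,0,0],-0.4],[[0,0,-0.45],[-20,0,0],-0.4],[[0,0,-0.6],[-30,0,0],-0.4],[[0,0,-0.75],[-40,-12,0],-0.4],[[0,0,-0.9],[-41.6,-12.8,0],-0.4],[[0,0,-1.05],[-41.6,-12.8,12],-0.4],[[0,0,-1.17],[-41.6,-12.8,12],-0.4],[[0,0,-1.17],[-41.6,-12.8,12],-0.4],[[0,0,-1.17],[-41.6,-12.8,12],-0.4]]'

```text
t: 28.15
eef_pos: [0.4861, 0.0547, 0.1608]
eef_rot: [[0.991, -0.134, -0.001], [-0.134, -0.991, -0.0], [-0.001, 0.0, -1.0]]
force: [1.0, 0.5, 0.3]
opening: 0.0326
```

```bash
python3 - <<'E'
from plan import *
plan([(mk(-.0227,-.0798,.07),-97.15)])
shot("top","14",(200,150,360,270),5)
E
```

```text
t 28.15 pos [486.1  54.7 160.8] jaw -97.73 F [1.  0.5 0.3] open 0.0326 J [ 30. -15. -19.  -0. -86.  52.]
 turn [0.0003, 0.0009, -0.01]  shift [-0.6, -0.9, 90.8]
```

View pics/top14.png

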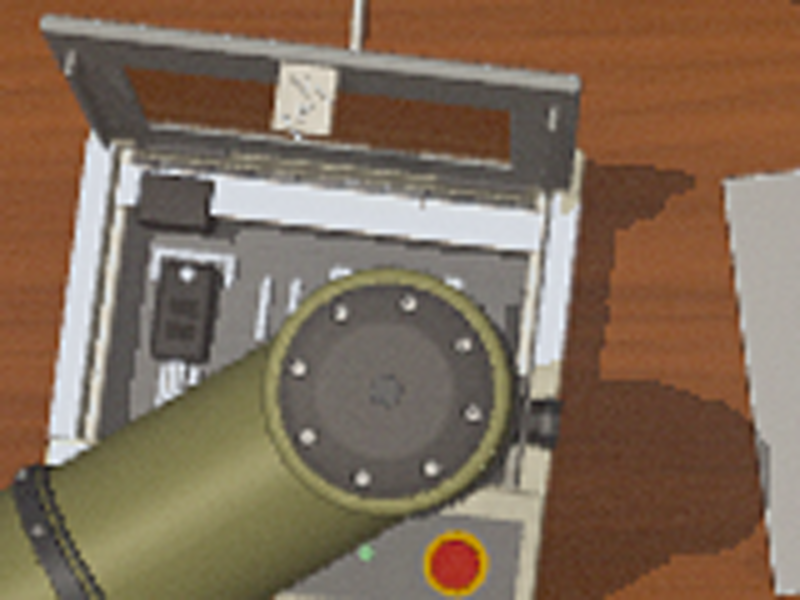

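Request:
step_arm --increments '[[[0,0,-0.01],[-0.6,-0.9,10],-0.4],[[0,0,-0.01],[-0.6,-0.9,30],-0.4],[[0,0,-0.01],[-0.6,-0.9,55],-0.4],[[0,0,-0.01],[-0.6,-0.9,75],-0.4],[[0,0,-0.01],[-0.6,-0.9,88],-0.4],[[0,0,-0.01],[-0.6,-0.9,91],-0.4],[[0,0,-0.01],[-0.6,-0.9,91],-0.4],[[0,0,-0.01],[-0.6,-0.9,91],-0.4],[[0,0,-0.01],[-0.6,-0.9,91],-0.4],[[0,0,-0.01],[-0.6,-0.9,91],-0.4]]'

```text
t: 29.2
eef_pos: [0.4863, 0.056, 0.071]
eef_rot: [[0.993, -0.121, 0.001], [-0.121, -0.993, 0.001], [0.001, -0.001, -1.0]]
force: [-0.4, 0.1, -0.2]
opening: 0.0324
```

```bash
python3 - <<'E'
from plan import *
plan([(mk(-.0227,-.0798,.0505),-97.15)]); print(loc(readout.read_state()["eef_pos"]))
im,d=shot("side","15",(230,130,350,230),6)
o=cv2.resize(im[155:220,240:335],None,fx=8,fy=8,interpolation=cv2.INTER_CUBIC); o=(255*(o/255.)**.6).astype(np.uint8); cv2.imwrite("pics/i.png",o[:,:,::-1])
im,d=shot("top","15",(200,150,335,270),5)
E
```

```text
t 29.20 pos [486.3  56.   71. ] jaw -96.96 F [-0.4  0.1 -0.2] open 0.0324 J [ 30. -13. -27.  -0. -76.  53.]
 turn [-0.0009, -0.0011, 0.0033]  shift [-0.8, 0.5, 20.5]
[-0.02193702 -0.07933607  0.07102435]
```

View pics/i.png

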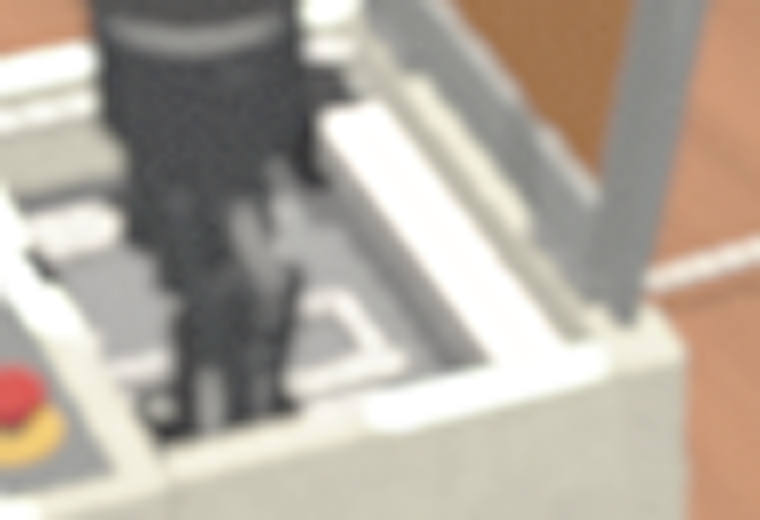

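View pics/top15.png

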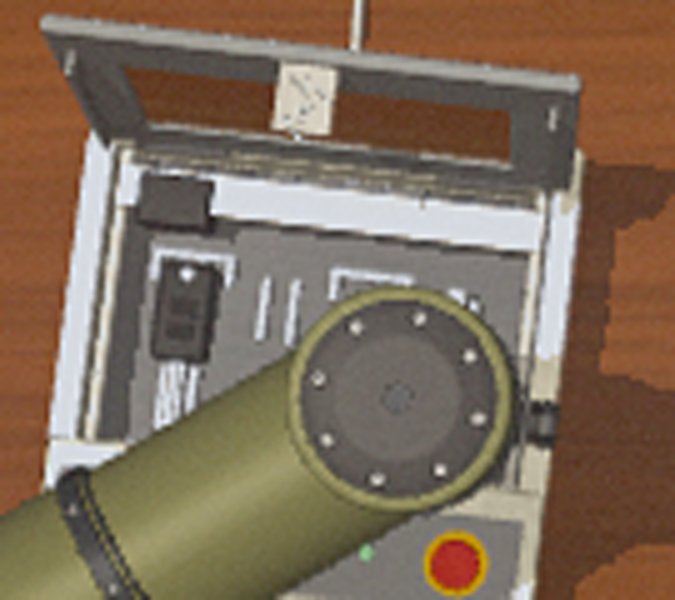

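Request:
step_arm --increments '[[[0,0,0.003],[-0.8,0.4,3],-0.4],[[0,0,0.003],[-0.8,0.4,6],-0.4],[[0,0,0.003],[-0.8,0.4,8],-0.4],[[0,0,0.003],[-0.8,0.4,10],-0.4],[[0,0,0.003],[-0.8,0.4,12],-0.4],[[0,0,0.003],[-0.8,0.4,13],-0.4],[[0,0,0.003],[-0.8,0.4,14],-0.4],[[0,0,0.003],[-0.8,0.4,15],-0.4],[[0,0,0.003],[-0.8,0.4,15],-0.4],[[0,0,0.003],[-0.8,0.4,15],-0.4]]'

```text
t: 30.3
eef_pos: [0.485, 0.0555, 0.0553]
eef_rot: [[0.992, -0.124, -0.0], [-0.124, -0.992, 0.0], [-0.0, -0.0, -1.0]]
force: [-0.5, 0.1, -1.5]
opening: 0.0324
```

Request:
step_arm --increments '[[[0,0,0],[0,0,1],-0.4],[[0,0,0],[0,0,2],-0.4],[[0,0,0],[0,0,3],-0.4],[[0,0,0],[0,0,3.5],-0.4],[[0,0,0],[0,0,3.8],-0.4],[[0,0,0],[0,0,3.8],-0.4],[[0,0,0],[0,0,3.8],-0.4],[[0,0,0],[0,0,3.8],-0.4],[[0,0,0],[0,0,3.8],-0.4],[[0,0,0],[0,0,3.8],-0.4]]'

```text
t: 31.3
eef_pos: [0.485, 0.0555, 0.0515]
eef_rot: [[0.992, -0.124, -0.0], [-0.124, -0.992, 0.0], [-0.0, -0.0, -1.0]]
force: [-0.7, -0.6, -0.7]
opening: 0.0321
```

Request:
step_arm --increments '[[[0,0,0],[0,0,0.5],-0.4],[[0,0,0],[0,0,0.8],-0.4],[[0,0,0],[0,0,0.8],0.06],[[0,0,0],[0,0,0.8],0.06],[[0,0,0],[0,0,0.8],0.06],[[0,0,0],[0,0,-8],0.06],[[0,0,0],[0,0,-30],0.06],[[0,0,0],[0,0,-60],0.06],[[0,0,0],[0,0,-100],0.06],[[0,0,0],[0,0,-140],0.06]]'

```text
t: 32.3
eef_pos: [0.4846, 0.0548, 0.1928]
eef_rot: [[0.992, -0.125, -0.001], [-0.125, -0.992, -0.001], [-0.001, 0.001, -1.0]]
force: [0.7, 0.5, 0.1]
opening: 0.0454
```

```bash
python3 - <<'E'
from plan import *
plan([((.38,-.15,.22),-220),((.4687,-.3517,.08),-269.7)])
E
```

```text
t 32.30 pos [484.6  54.8 192.8] jaw -97.16 F [0.7 0.5 0.1] open 0.0454 J [ 30. -15. -16.   0. -89.  53.]
 turn [0.0015, -0.0009, 2.144]  shift [-78.2, 216.2, -26.8]
 turn [0.0013, -0.0018, 3.0114]  shift [35.0, 405.1, 113.3]
```

Request:
step_arm --increments '[[[0,0,0.15],[-10,25,-20],0.32],[[0,0,0.3],[-30,55,-40],0.32],[[0,0,0.45],[-50,85,-40],0.32],[[0,0,0.6],[-70,115,-40],0.32],[[0,0,0.75],[-90,145,-40],0.32],[[0,0,0.9],[-100,175,-40],0.32],[[0,0,1.05],[-100,200,-40],0.32],[[0,0,1.2],[-100,220,-40],0.32],[[0,0,1.35],[-100,240,-40],0.32],[[0,0,1.5],[-100,240,-40],0.32]]'

```text
t: 33.3
eef_pos: [0.3551, -0.1723, 0.2316]
eef_rot: [[-0.063, -0.998, -0.001], [-0.998, 0.063, -0.001], [0.001, 0.001, -1.0]]
force: [-0.2, 0.7, 0.1]
opening: 0.0567
```

```bash
cat > chk.py <<'E'
from plan import *
def prof(tag,yc,mid):
    # mid: camera-frame head centre x of pocket ; dirn: +1 blade to rear
    z=np.load(f"pics/top{tag}.npz"); im,d=z["im"],z["d"]
    G=cv2.cvtColor(im,cv2.COLOR_RGB2GRAY).astype(np.float32)
    s=1 if mid<0 else -1
    for dx in(0,10,40,50,60):
        ys=np.arange(-24,25,1.5); U=proj("top",np.array([mk((mid+s*dx)/1000,(yc+y)/1000,.048) for y in ys])).astype(np.float32)
        print("across dx",dx,[(float(a),int(b)) for a,b in zip(ys,cv2.remap(G,U[:,0],U[:,1],1).ravel()) if (dx<30 and abs(a)>13) or (dx>30 and abs(a)<13)])
    for y in(-10,0,10):
        xs=np.r_[np.arange(-36,-24,1.5),np.arange(24,36,1.5)]; 
        if y==0: xs=np.r_[xs,np.arange(64,78,1.5)]
        U=proj("top",np.array([mk((mid+s*x)/1000,(yc+y)/1000,.048) for x in xs])).astype(np.float32)
        print("along y",y,[(float(a),int(b)) for a,b in zip(xs,cv2.remap(G,U[:,0],U[:,1],1).ravel())])
    P=loc(cloud("top",d))
    for x in(-20,0,20,50):
        q=(abs(P[...,0]-(mid+s*x)/1000)<.007)&(abs(P[...,1]-yc/1000)<(.012 if x<30 else .003)); print("z",x,q.sum(),np.median(P[q][:,2]).round(4))
E
python3 - <<'E'
from chk import *
im,d=shot("top","16",(200,150,335,270),5)
o=cv2.resize(im[185:255,245:310],None,fx=8.5,fy=8.5,interpolation=cv2.INTER_CUBIC); o=(255*(o/255.)**.7).astype(np.uint8); cv2.imwrite("pics/j.png",o[:,:,::-1])
import keys as k; k.keys(im)
prof("16",-78,-24.4)
plan([((.4687,-.3517,.08),-269.7)])
E
```

```text
key ce [ 468.7 -351.7] yaw -179.7 rect [34.1 57.5 89.6] bladevals [46.  1.] A7629 size 57.6 34.1
key ce [ 554.3 -424.1] yaw 151.2 rect [45.7 55.1 88. ] bladevals [32. -2.] A5454 size 60.0 56.7
across dx 0 [(-24.0, 127), (-22.5, 129), (-21.0, 130), (-19.5, 129), (-18.0, 122), (-16.5, 82), (-15.0, 56), (-13.5, 63), (13.5, 84), (15.0, 76), (16.5, 67), (18.0, 94), (19.5, 121), (21.0, 126), (22.5, 130), (24.0, 130)]
across dx 10 [(-24.0, 129), (-22.5, 129), (-21.0, 129), (-19.5, 125), (-18.0, 113), (-16.5, 93), (-15.0, 69), (-13.5, 61), (13.5, 79), (15.0, 72), (16.5, 74), (18.0, 81), (19.5, 111), (21.0, 134), (22.5, 131), (24.0, 129)]
across dx 40 [(-12.0, 136), (-10.5, 149), (-9.0, 189), (-7.5, 213), (-6.0, 164), (-4.5, 135), (-3.0, 184), (-1.5, 218), (0.0, 207), (1.5, 201), (3.0, 206), (4.5, 207), (6.0, 198), (7.5, 196), (9.0, 202), (10.5, 183), (12.0, 142)]
across dx 50 [(-12.0, 123), (-10.5, 178), (-9.0, 214), (-7.5, 197), (-6.0, 181), (-4.5, 168), (-3.0, 174), (-1.5, 206), (0.0, 212), (1.5, 187), (3.0, 178), (4.5, 184), (6.0, 194), (7.5, 212), (9.0, 204), (10.5, 176), (12.0, 154)]
ac
[... 551 characters left out ...]
, 91), (-25.5, 74), (24.0, 85), (25.5, 75), (27.0, 73), (28.5, 106), (30.0, 143), (31.5, 191), (33.0, 216), (34.5, 209), (64.0, 209), (65.5, 207), (67.0, 204), (68.5, 212), (70.0, 223), (71.5, 198), (73.0, 158), (74.5, 140), (76.0, 126), (77.5, 125)]
along y 10 [(-36.0, 183), (-34.5, 183), (-33.0, 210), (-31.5, 204), (-30.0, 167), (-28.5, 124), (-27.0, 81), (-25.5, 71), (24.0, 85), (25.5, 80), (27.0, 68), (28.5, 59), (30.0, 99), (31.5, 141), (33.0, 165), (34.5, 190)]
z -20 41 0.0536
z 0 40 0.0546
z 20 38 0.0526
z 50 10 0.049
t 33.35 pos [ 355.3 -171.5  231.5] jaw 175.97 F [0.1 0.  0.8] open 0.0564 J [  4. -31. -23.   0. -98.  -8.]
 turn [0.0002, -0.0011, 1.4952]  shift [171.6, -125.9, 151.5]
```

View pics/j.png

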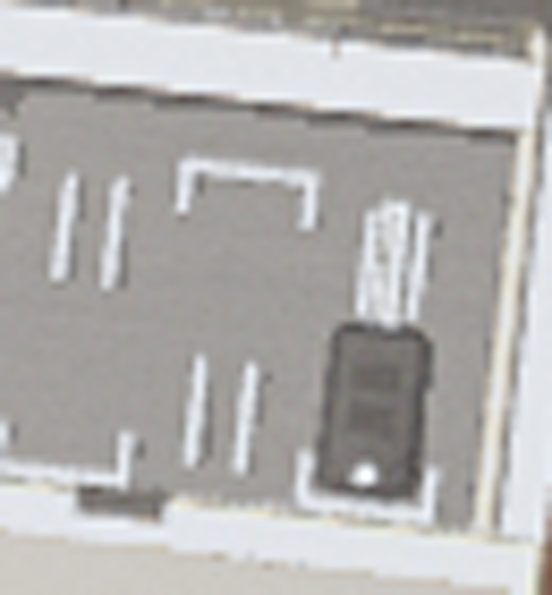

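Request:
step_arm --increments '[[[0,0,0.15],[30,-20,0],0.32],[[0,0,0.3],[60,-45,20],0.32],[[0,0,0.45],[95,-70,40],0.32],[[0,0,0.6],[130,-95,60],0.32],[[0,0,0.75],[160,-115,80],0.32],[[0,0,0.9],[172,-126,100],0.32],[[0,0,1.05],[172,-126,120],0.32],[[0,0,1.2],[172,-126,140],0.32],[[0,0,1.35],[172,-126,151],0.32],[[0,0,1.495],[172,-126,151],0.32]]'

```text
t: 34.35
eef_pos: [0.4713, -0.3481, 0.0778]
eef_rot: [[-1.0, -0.019, -0.005], [-0.019, 1.0, 0.002], [0.004, 0.002, -1.0]]
force: [-0.3, 0.2, 0.4]
opening: 0.0561
```

```bash
python3 - <<'E'
from plan import *
im,d=shot("side","17",(250,200,450,350),4)
plan([((.4692,-.3522,.014),-269.7)])
E
```

```text
t 34.40 pos [ 471.8 -348.4   79.1] jaw 90.69 F [ 0.5 -0.2  1.1] open 0.0565 J [-17.   3. -11.   0. -76. -72.]
 turn [0.0008, -0.003, 0.0068]  shift [2.4, -3.8, 65.1]
```

View pics/side17.png

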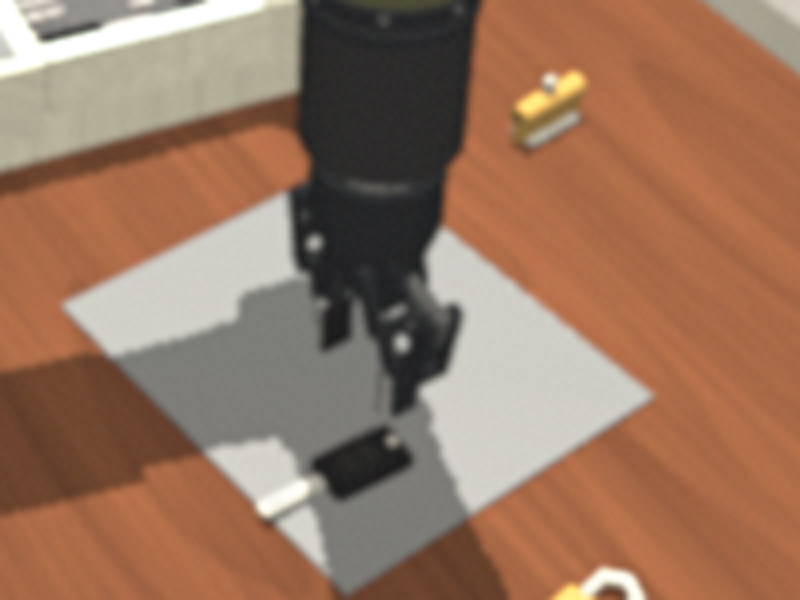

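Request:
step_arm --increments '[[[0,0,0],[1.5,-3,15],0.32],[[0,0,0],[1.5,-3,35],0.32],[[0,0,0],[1.5,-3,45],0.32],[[0,0,0],[1.5,-3,45],0.32],[[0,0,0],[1.5,-3,45],0.32],[[0,0,0],[1.5,-3,45],0.32],[[0,0,0],[1.5,-3,45],0.32],[[0,0,0],[1.5,-3,45],0.32],[[0,0,0],[1.5,-3,45],0.32],[[0,0,0],[1.5,-3,45],0.32]]'

```text
t: 35.4
eef_pos: [0.4712, -0.3518, 0.0356]
eef_rot: [[-1.0, -0.022, 0.0], [-0.022, 1.0, -0.0], [-0.0, -0.0, -1.0]]
force: [-0.6, -1.1, -0.4]
opening: 0.0566
```

```bash
python3 - <<'E'
from plan import *
plan([((.4692,-.3522,.014),-269.7)])
E
```

```text
t 35.40 pos [ 471.2 -351.8   35.6] jaw 91.27 F [-0.6 -1.1 -0.4] open 0.0566 J [-17.   5. -14.  -0. -71. -72.]
 turn [-0.0, 0.0002, 0.017]  shift [2.0, -0.3, 21.6]
```

Request:
step_arm --increments '[[[0,0,0.017],[2,-0.3,10],0.32],[[0,0,0.017],[2,-0.3,17],0.32],[[0,0,0.017],[2,-0.3,21.5],0.32],[[0,0,0.017],[2,-0.3,21.5],0.32],[[0,0,0.017],[2,-0.3,21.5],0.32],[[0,0,0.017],[2,-0.3,21.5],-0.4],[[0,0,0.017],[2,-0.3,21.5],-0.4],[[0,0,0.017],[2,-0.3,21.5],-0.4],[[0,0,0.017],[2,-0.3,21.5],-0.4],[[0,0,0.017],[2,-0.3,21.5],-0.4]]'

```text
t: 36.4
eef_pos: [0.4696, -0.3523, 0.0146]
eef_rot: [[-1.0, -0.005, 0.001], [-0.005, 1.0, -0.001], [-0.001, -0.001, -1.0]]
force: [-0.2, 0.5, 4.4]
opening: 0.0326
```

Request:
step_arm --increments '[[[0,0,0],[0,0,0],-0.4],[[0,0,0],[0,0,0],-0.4],[[0,0,0],[0,0,0],-0.4],[[0,0,0],[0,0,-5],-0.4],[[0,0,0],[0,0,-15],-0.4],[[0,0,0],[0,0,-40],-0.4],[[0,0,0],[0,0,-80],-0.4],[[0,0,0],[0,0,-120],-0.4],[[0,0,0],[0,0,-160],-0.4],[[0,0,0],[0,0,-170],-0.4]]'

```text
t: 37.4
eef_pos: [0.4703, -0.3533, 0.1903]
eef_rot: [[-1.0, -0.005, 0.007], [-0.005, 1.0, -0.004], [-0.007, -0.004, -1.0]]
force: [1.1, -0.7, -0.1]
opening: 0.0327
```

```bash
python3 - <<'E'
from plan import *
im,d=shot("side","18",(250,150,450,300),4)
plan([(mk(-.0227,.0242,.16),-97.15)])
E
```

```text
t 37.45 pos [ 470.3 -353.1  189.5] jaw 90.29 F [-0.  -0.6  1.5] open 0.0321 J [-17.   0.  -3.   0. -87. -72.]
 turn [-0.01, -0.0046, -3.0117]  shift [-30.5, 511.8, 28.0]
```

View pics/side18.png

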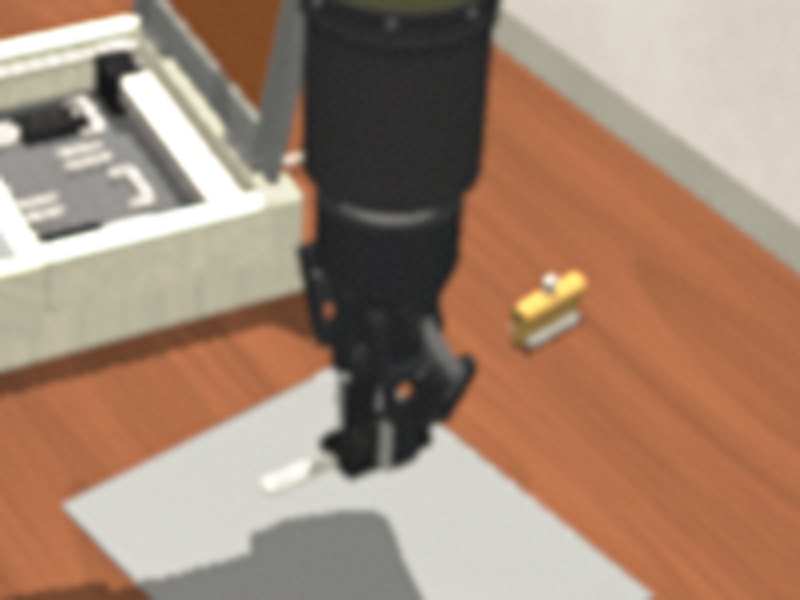

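Key held level. Carry it to pocket 2 with the turn.

Request:
step_arm --increments '[[[0,0,-0.15],[-3,30,-10],-0.4],[[0,0,-0.3],[-8,65,-10],-0.4],[[0,0,-0.45],[-15,100,-10],-0.4],[[0,0,-0.6],[-20,135,-10],-0.4],[[0,0,-0.75],[-20,170,-10],-0.4],[[0,0,-0.9],[-20,210,-10],-0.4],[[0,0,-1.05],[-20,250,-10],-0.4],[[0,0,-1.2],[-20,290,-10],-0.4],[[0,0,-1.35],[-20,325,-10],-0.4],[[0,0,-1.5],[-20,360,-10],-0.4]]'

```text
t: 38.45
eef_pos: [0.4864, 0.0095, 0.1926]
eef_rot: [[-0.059, -0.998, -0.002], [-0.998, 0.059, -0.0], [0.0, 0.002, -1.0]]
force: [1.7, -0.4, -0.1]
opening: 0.0324
```

```bash
python3 - <<'E'
from plan import *
plan([(mk(-.0227,.0242,.16),-97.15)])
E
```

```text
t 38.45 pos [486.4   9.5 192.6] jaw 176.61 F [ 1.7 -0.4 -0.1] open 0.0324 J [ 25. -15. -16.  -0. -89. -28.]
 turn [0.0018, 0.0014, -1.5052]  shift [-149.8, -3.2, 32.6]
```

Request:
step_arm --increments '[[[0,0,-0.15],[-20,0,0],-0.4],[[0,0,-0.3],[-40,0,0],-0.4],[[0,0,-0.45],[-60,0,0],-0.4],[[0,0,-0.6],[-80,0,0],-0.4],[[0,0,-0.75],[-100,0,0],-0.4],[[0,0,-0.9],[-120,-3,0],-0.4],[[0,0,-1.05],[-140,-3,0],-0.4],[[0,0,-1.2],[-150,-3,10],-0.4],[[0,0,-1.35],[-150,-3,20],-0.4],[[0,0,-1.5],[-150,-3,32],-0.4]]'

```text
t: 39.45
eef_pos: [0.4995, 0.1577, 0.1602]
eef_rot: [[0.992, -0.129, -0.002], [-0.129, -0.992, -0.001], [-0.002, 0.001, -1.0]]
force: [-0.6, 0.0, -0.8]
opening: 0.0322
```

```bash
python3 - <<'E'
from plan import *
plan([(mk(-.0227,.0242,.07),-97.15)])
E
```

```text
t 39.45 pos [499.5 157.7 160.2] jaw -97.43 F [-0.6  0.  -0.8] open 0.0322 J [ 40.  -9. -14.  -0. -85.  43.]
 turn [0.001, 0.002, -0.0049]  shift [-1.1, -1.1, 90.2]
```

Request:
step_arm --increments '[[[0,0,-0.005],[-1,-1,10],-0.4],[[0,0,-0.005],[-1,-1,30],-0.4],[[0,0,-0.005],[-1,-1,55],-0.4],[[0,0,-0.005],[-1,-1,75],-0.4],[[0,0,-0.005],[-1,-1,86],-0.4],[[0,0,-0.005],[-1,-1,90],-0.4],[[0,0,-0.005],[-1,-1,90],-0.4],[[0,0,-0.005],[-1,-1,90],-0.4],[[0,0,-0.005],[-1,-1,90],-0.4],[[0,0,-0.005],[-1,-1,90],-0.4]]'

```text
t: 40.45
eef_pos: [0.4996, 0.1588, 0.0727]
eef_rot: [[0.991, -0.131, 0.001], [-0.131, -0.991, 0.001], [0.001, -0.001, -1.0]]
force: [-0.0, -0.0, -0.6]
opening: 0.0326
```

```bash
python3 - <<'E'
from plan import *
im,d=shot("side","19",(210,110,330,210),6)
plan([(mk(-.0227,.0242,.0515),-97.15)])
E
```

```text
t 40.50 pos [499.5 158.8  72.5] jaw -97.54 F [-0.5  0.2 -0.8] open 0.0323 J [ 40.  -7. -22.  -0. -75.  43.]
 turn [-0.0007, -0.0006, -0.0069]  shift [-1.2, 0.1, 21.0]
```

View pics/side19.png

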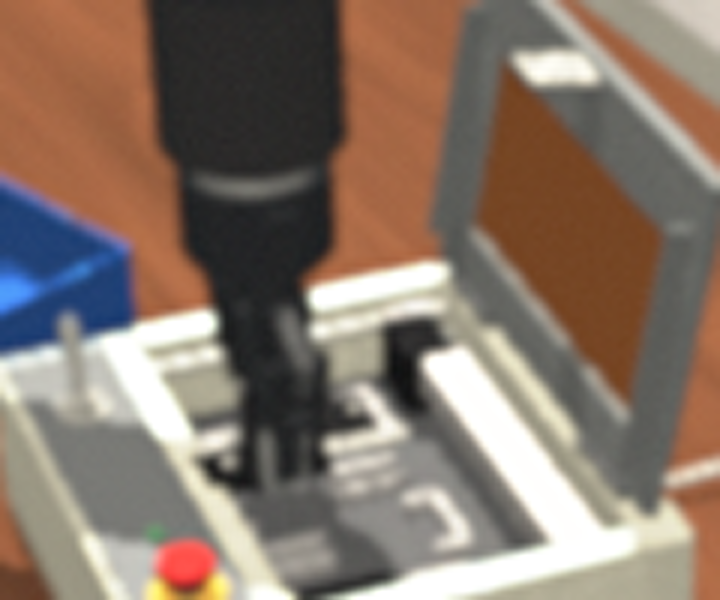

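Request:
step_arm --increments '[[[0,0,-0.007],[-1.2,0,3],-0.4],[[0,0,-0.007],[-1.2,0,6],-0.4],[[0,0,-0.007],[-1.2,0,9],-0.4],[[0,0,-0.007],[-1.2,0,11],-0.4],[[0,0,-0.007],[-1.2,0,13],-0.4],[[0,0,-0.007],[-1.2,0,15],-0.4],[[0,0,-0.007],[-1.2,0,16],-0.4],[[0,0,-0.007],[-1.2,0,17],-0.4],[[0,0,-0.007],[-1.2,0,17],-0.4],[[0,0,-0.007],[-1.2,0,17],-0.4]]'

```text
t: 41.5
eef_pos: [0.4982, 0.1588, 0.055]
eef_rot: [[0.992, -0.124, 0.0], [-0.124, -0.992, 0.0], [0.0, -0.0, -1.0]]
force: [-0.6, 0.5, -1.1]
opening: 0.0323
```

Request:
step_arm --increments '[[[0,0,0],[0,0,1],-0.4],[[0,0,0],[0,0,2],-0.4],[[0,0,0],[0,0,3],-0.4],[[0,0,0],[0,0,3.5],-0.4],[[0,0,0],[0,0,4],-0.4],[[0,0,0],[0,0,4],-0.4],[[0,0,0],[0,0,4],-0.4],[[0,0,0],[0,0,4],-0.4],[[0,0,0],[0,0,4],-0.4],[[0,0,0],[0,0,4],-0.4]]'

```text
t: 42.5
eef_pos: [0.4981, 0.1587, 0.0516]
eef_rot: [[0.992, -0.124, 0.0], [-0.124, -0.992, 0.0], [0.0, -0.0, -1.0]]
force: [-3.9, -0.9, 4.7]
opening: 0.0321
```

Contact with the floor at the expected height. Release and retreat.

Request:
step_arm --increments '[[[0,0,0],[0,0,-0.3],-0.4],[[0,0,0],[0,0,-0.3],0.06],[[0,0,0],[0,0,-0.3],0.06],[[0,0,0],[0,0,-0.3],0.06],[[0,0,0],[0,0,-0.3],0.06],[[0,0,0],[0,0,-8],0.06],[[0,0,0],[0,0,-30],0.06],[[0,0,0],[0,0,-60],0.06],[[0,0,0],[0,0,-100],0.06],[[0,0,0],[0,0,-150],0.06]]'

```text
t: 43.5
eef_pos: [0.4973, 0.1583, 0.2015]
eef_rot: [[0.992, -0.124, -0.002], [-0.124, -0.992, -0.001], [-0.002, 0.001, -1.0]]
force: [0.4, 0.9, 0.6]
opening: 0.0453
```

Request:
step_arm --increments '[[[0,0,0],[-10,30,-20],-1],[[0,0,0],[-30,70,-40],-1],[[0,0,0],[-60,110,-40],-1],[[0,0,0],[-90,145,-40],-1],[[0,0,0],[-115,180,-40],-1],[[0,0,0],[-135,220,-40],-1],[[0,0,0],[-140,250,-40],-1],[[0,0,0],[-140,260,-40],-1],[[0,0,0],[-140,260,-40],-1],[[0,0,0],[-140,260,-40],-1]]'

```text
t: 44.5
eef_pos: [0.3269, -0.0818, 0.2413]
eef_rot: [[0.992, -0.125, 0.001], [-0.125, -0.992, 0.0], [0.0, -0.0, -1.0]]
force: [0.8, -0.1, 0.7]
opening: -0.0001
```

```bash
python3 - <<'E'
from chk import *
im,d=shot("top","20",(200,140,460,290),3)
o=cv2.resize(im[175:255,215:310],None,fx=7,fy=7,interpolation=cv2.INTER_CUBIC); o=(255*(o/255.)**.7).astype(np.uint8); cv2.imwrite("pics/k.png",o[:,:,::-1])
prof("20",26.3,-24.4)
plan([])
E
```

```text
across dx 0 [(-24.0, 132), (-22.5, 132), (-21.0, 132), (-19.5, 112), (-18.0, 91), (-16.5, 75), (-15.0, 61), (-13.5, 66), (13.5, 83), (15.0, 80), (16.5, 78), (18.0, 102), (19.5, 134), (21.0, 136), (22.5, 133), (24.0, 134)]
across dx 10 [(-24.0, 130), (-22.5, 130), (-21.0, 130), (-19.5, 127), (-18.0, 98), (-16.5, 75), (-15.0, 66), (-13.5, 62), (13.5, 86), (15.0, 77), (16.5, 82), (18.0, 89), (19.5, 113), (21.0, 135), (22.5, 133), (24.0, 131)]
across dx 40 [(-12.0, 136), (-10.5, 187), (-9.0, 199), (-7.5, 199), (-6.0, 174), (-4.5, 142), (-3.0, 174), (-1.5, 216), (0.0, 194), (1.5, 164), (3.0, 180), (4.5, 199), (6.0, 194), (7.5, 193), (9.0, 186), (10.5, 176), (12.0, 149)]
across dx 50 [(-12.0, 132), (-10.5, 173), (-9.0, 219), (-7.5, 178), (-6.0, 129), (-4.5, 161), (-3.0, 196), (-1.5, 207), (0.0, 217), (1.5, 198), (3.0, 182), (4.5, 185), (6.0, 188), (7.5, 206), (9.0, 211), (10.5, 170), (12.0, 136)]
across dx 60 [(-12.0, 150), (-10.5, 172), (-9.0, 188), (-7.5, 201), (-6.0, 158), (-4.5, 127), (-3.0, 179), (-1.5, 219), (0.0, 203), (1.5, 191), (3.0, 203), (4.5, 211), (6.0, 200), (7.5, 194), (9.0
[... 303 characters left out ...]
 212), (-31.5, 209), (-30.0, 161), (-28.5, 121), (-27.0, 92), (-25.5, 98), (24.0, 83), (25.5, 74), (27.0, 87), (28.5, 122), (30.0, 157), (31.5, 195), (33.0, 208), (34.5, 209), (64.0, 203), (65.5, 209), (67.0, 215), (68.5, 221), (70.0, 221), (71.5, 184), (73.0, 149), (74.5, 137), (76.0, 129), (77.5, 129)]
along y 10 [(-36.0, 180), (-34.5, 200), (-33.0, 221), (-31.5, 199), (-30.0, 174), (-28.5, 126), (-27.0, 81), (-25.5, 78), (24.0, 83), (25.5, 77), (27.0, 62), (28.5, 67), (30.0, 99), (31.5, 133), (33.0, 168), (34.5, 190)]
z -20 41 0.0543
z 0 41 0.0532
z 20 40 0.0533
z 50 10 0.0484
t 44.55 pos [327.  -81.5 241.1] jaw -97.13 F [ 0.  -0.1  0.7] open 0.0002 J [  22.  -41.  -28.   -0. -103.   61.]
```

View pics/k.png

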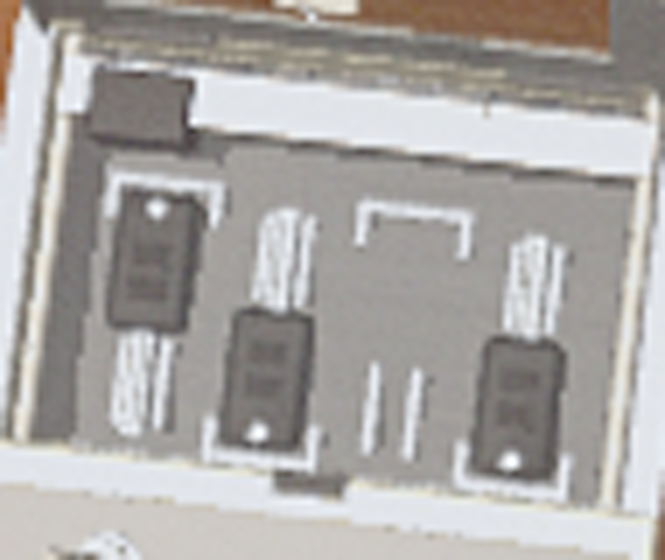

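View pics/top20.png

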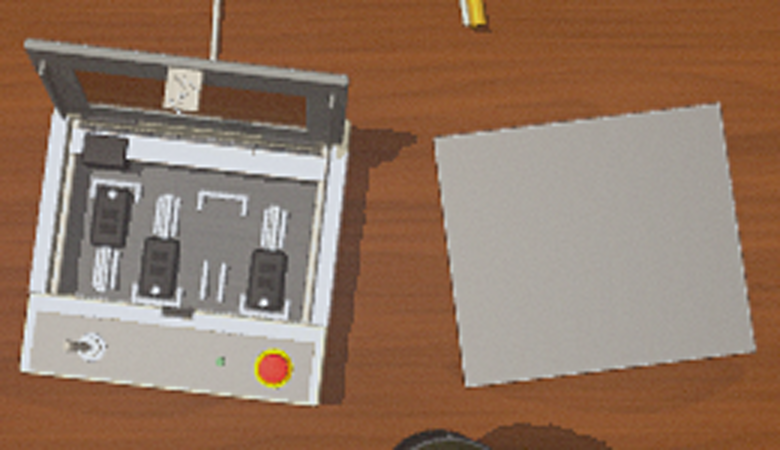

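```bash
python3 - <<'E'
from plan import *
ds=[]
for i in range(6):
    im,d=imaging.get_image("top"); ds.append(d)
for nm,xc,yc in(("p3",19,79.5),("p2",-24,26.8),("p0",-24,-77.5)):
    s=1 if xc<0 else -1
    r=[]
    for (x,y,hx,hy) in((0,-10,20,5),(0,10,20,5),(-18,0,8,13),(18,0,8,13),(50,0,16,2.5)):
        v=[]
        for d in ds:
            P=loc(cloud("top",d)); q=(abs(P[...,0]*1000-(xc+s*x))<hx)&(abs(P[...,1]*1000-(yc+y))<hy); v+=P[q][:,2].tolist()
        r.append((round(np.mean(v)*1000,2),round(1000*np.std(v)/len(v)**.5,2)))
    print(nm,"right,left,end,bladeend,blade",r)
E
```

```text
p3 right,left,end,bladeend,blade [(np.float64(53.05), np.float64(0.2)), (np.float64(52.87), np.float64(0.18)), (np.float64(53.29), np.float64(0.2)), (np.float64(53.29), np.float64(0.19)), (np.float64(48.68), np.float64(0.36))]
p2 right,left,end,bladeend,blade [(np.float64(53.17), np.float64(0.19)), (np.float64(53.33), np.float64(0.17)), (np.float64(53.29), np.float64(0.19)), (np.float64(53.33), np.float64(0.18)), (np.float64(47.93), np.float64(0.33))]
p0 right,left,end,bladeend,blade [(np.float64(52.89), np.float64(0.19)), (np.float64(53.42), np.float64(0.19)), (np.float64(53.2), np.float64(0.18)), (np.float64(53.24), np.float64(0.18)), (np.float64(48.39), np.float64(0.33))]
```

```bash
python3 - <<'E'
from plan import *
plan([((.36,-.05,.34),-97.15),(mk(.05,-.03,.345),-97.15),(mk(.19,0,.345),-97.15)])
E
```

```text
t 44.85 pos [327.  -81.5 240.8] jaw -97.08 F [ 0.7 -0.3  0.4] open 0.0004 J [  22.  -41.  -28.   -0. -103.   61.]
 turn [0.0002, 0.0005, 0.0012]  shift [28.8, -35.3, -99.2]
 turn [0.0002, 0.0005, 0.0012]  shift [213.0, -205.3, -104.3]
 turn [0.0002, 0.0005, 0.0012]  shift [353.0, -235.1, -104.4]
```

Request:
step_arm --increments '[[[0,0,0],[10,-10,-48],-1],[[0,0,0],[29,-35,-85],-1],[[0,0,0],[50,-55,-104],-1],[[0,0,0],[80,-85,-104],-1],[[0,0,0],[110,-115,-104],-1],[[0,0,0],[140,-145,-104],-1],[[0,0,0],[170,-175,-104],-1],[[0,0,0],[200,-200,-104],-1],[[0,0,0],[213,-205,-104],-1],[[0,0,0],[213,-205,-104],-1]]'

```text
t: 45.85
eef_pos: [0.5649, 0.0964, 0.3422]
eef_rot: [[0.992, -0.123, -0.004], [-0.123, -0.992, -0.002], [-0.004, 0.002, -1.0]]
force: [-0.3, -0.3, -0.5]
opening: -0.0003
```

```bash
python3 - <<'E'
from plan import *
plan([(mk(.19,0,.345),-97.15)])
E
```

```text
t 45.85 pos [564.9  96.4 342.2] jaw -97.09 F [-0.3 -0.3 -0.5] open -0.0003 J [  30.    1.   14.   -0. -104.   53.]
 turn [0.0025, 0.004, 0.0011]  shift [138.9, -29.3, -3.4]
```

Request:
step_arm --increments '[[[0,0,0],[30,-10,-3],-1],[[0,0,0],[60,-20,-3],-1],[[0,0,0],[90,-29,-3],-1],[[0,0,0],[120,-29,-3],-1],[[0,0,0],[139,-29,-3],-1],[[0,0,0],[139,-29,-3],-1],[[0,0,0],[139,-29,-3],-1],[[0,0,0],[139,-29,-3],-1],[[0,0,0],[139,-29,-3],-1],[[0,0,0],[139,-29,-3],-1]]'

```text
t: 46.85
eef_pos: [0.7046, 0.1067, 0.3491]
eef_rot: [[0.992, -0.124, 0.001], [-0.124, -0.992, 0.001], [0.001, -0.001, -1.0]]
force: [-0.7, -0.7, 0.3]
opening: 0.0
```

```bash
python3 - <<'E'
from plan import *
plan([(mk(.19,0,.255),-97.15)])
print(loc(readout.read_state()["eef_pos"]))
im,d=shot("side","21",(220,40,400,200),4)
E
```

```text
t 46.85 pos [704.6 106.7 349.1] jaw -97.11 F [-0.7 -0.7  0.3] open 0.0000 J [  25.   23.   41.   -0. -108.   58.]
 turn [-0.0008, -0.0012, 0.0007]  shift [1.4, -1.8, 94.1]
[ 0.18844278 -0.00186165  0.34908869]
```

View pics/side21.png

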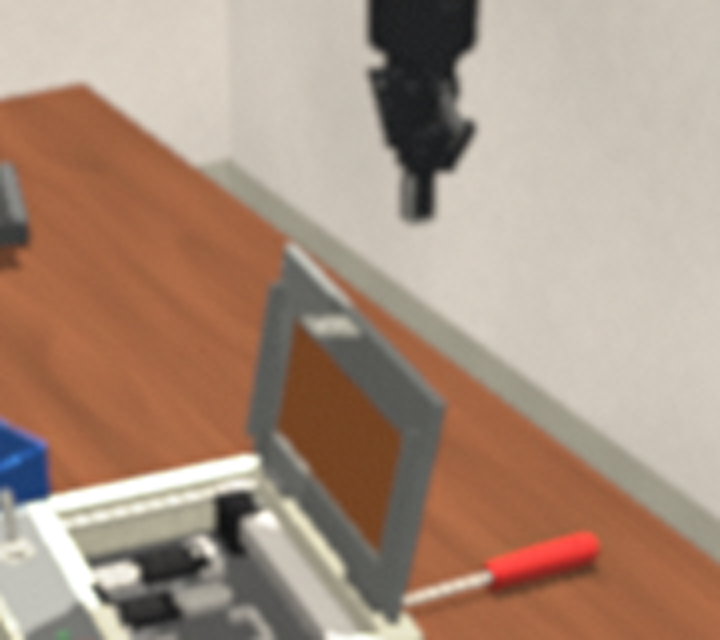

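Request:
step_arm --increments '[[[0,0,0],[1,-2,20],-1],[[0,0,0],[1,-2,40],-1],[[0,0,0],[1,-2,60],-1],[[0,0,0],[1,-2,80],-1],[[0,0,0],[1,-2,92],-1],[[0,0,0],[1,-2,94],-1],[[0,0,0],[1,-2,94],-1],[[0,0,0],[1,-2,94],-1],[[0,0,0],[1,-2,94],-1],[[0,0,0],[1,-2,94],-1]]'

```text
t: 47.9
eef_pos: [0.7067, 0.1085, 0.2548]
eef_rot: [[0.992, -0.124, 0.001], [-0.124, -0.992, 0.0], [0.001, -0.001, -1.0]]
force: [-0.9, -0.4, -0.7]
opening: -0.0003
```

```bash
python3 - <<'E'
from plan import *
s=readout.read_state(); L=loc(s["eef_pos"]); print(L); plan([])
H=np.array([.110,.100])
for th in(100,95,90,85,80,75,70,65,60,50,40,30,20,10,5,0):
    t=np.radians(th); r=.150+.010*(100-th)/100
    c=H+r*np.array([-np.cos(t),np.sin(t)])+.008*np.array([np.sin(t),np.cos(t)])
    T=c+np.array([.011,.008]); print(th,"dx %.0f  dz(down) %.0f"%((T[0]-L[0])*1000,(L[2]-T[1])*1000), T.round(3))
E
```

```text
[1.90277710e-01 1.67935438e-04 2.54771848e-01]
t 47.90 pos [706.7 108.5 254.8] jaw -97.14 F [-0.9 -0.4 -0.7] open -0.0003 J [ 25.  20.  27.   0. -97.  58.]
100 dx -35  dz(down) 0 [0.155 0.254]
95 dx -48  dz(down) -2 [0.142 0.257]
90 dx -61  dz(down) -4 [0.129 0.259]
85 dx -75  dz(down) -5 [0.116 0.26 ]
80 dx -88  dz(down) -4 [0.102 0.259]
75 dx -101  dz(down) -3 [0.089 0.257]
70 dx -114  dz(down) 0 [0.076 0.255]
65 dx -127  dz(down) 4 [0.063 0.25 ]
60 dx -139  dz(down) 9 [0.051 0.245]
50 dx -163  dz(down) 23 [0.027 0.232]
40 dx -184  dz(down) 40 [0.007 0.214]
30 dx -201  dz(down) 61 [-0.011  0.193]
20 dx -215  dz(down) 85 [-0.025  0.17 ]
10 dx -224  dz(down) 111 [-0.034  0.143]
5 dx -227  dz(down) 125 [-0.037  0.13 ]
0 dx -229  dz(down) 139 [-0.039  0.116]
```

Request:
step_arm --increments '[[[0,0,0],[-12,0,0],-1],[[0,0,0],[-24,0,0],-1],[[0,0,0],[-34,0,0],-1],[[0,0,0],[-44,0,-1],-1],[[0,0,0],[-54,0,-2],-1],[[0,0,0],[-64,0,-3],-1],[[0,0,0],[-74,0,-4],-1],[[0,0,0],[-84,0,-4],-1],[[0,0,0],[-92,0,-4],-1],[[0,0,0],[-100,0,-3],-1]]'

```text
t: 48.9
eef_pos: [0.6066, 0.121, 0.2568]
eef_rot: [[0.992, -0.124, -0.0], [-0.124, -0.992, 0.0], [-0.0, -0.0, -1.0]]
force: [3.0, 0.1, -0.2]
opening: 0.0004
```

```bash
python3 - <<'E'
from plan import *
s=readout.read_state(); L=loc(s["eef_pos"]); print(L); plan([])
im,d=shot("side","22",(220,40,400,200),4)
E
```

```text
[8.93777778e-02 1.24148105e-04 2.56771286e-01]
t 48.90 pos [606.6 121.  256.8] jaw -97.13 F [ 3.   0.1 -0.2] open 0.0004 J [ 30.   5.  10.  -0. -95.  53.]
```

View pics/side22.png

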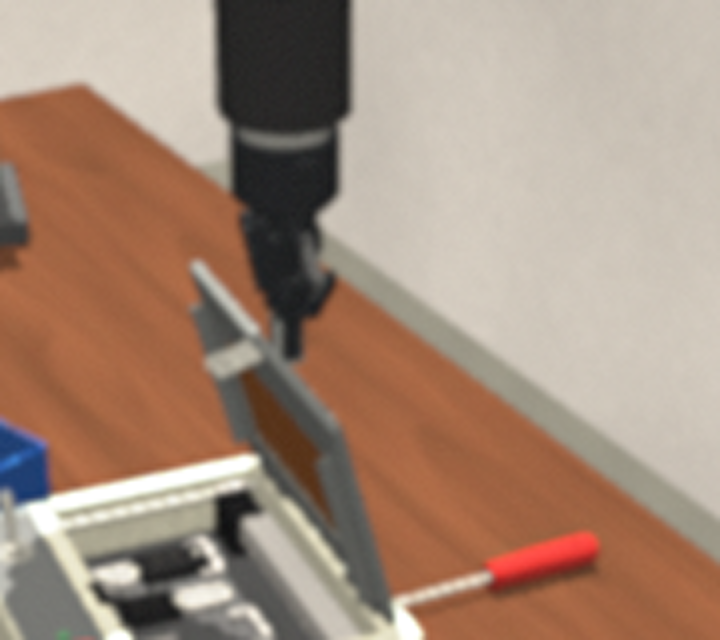

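Request:
step_arm --increments '[[[0,0,0],[-13,0,2],-1],[[0,0,0],[-26,0,6],-1],[[0,0,0],[-38,0,11],-1],[[0,0,0],[-50,0,18],-1],[[0,0,0],[-62,0,25],-1],[[0,0,0],[-73,0,33],-1],[[0,0,0],[-83,0,42],-1],[[0,0,0],[-92,0,52],-1],[[0,0,0],[-100,0,63],-1],[[0,0,0],[-107,0,75],-1]]'

```text
t: 49.95
eef_pos: [0.5011, 0.1341, 0.183]
eef_rot: [[0.992, -0.124, 0.002], [-0.124, -0.992, 0.0], [0.002, -0.001, -1.0]]
force: [2.1, 0.1, 3.5]
opening: 0.0002
```

```bash
python3 - <<'E'
from plan import *
s=readout.read_state(); L=loc(s["eef_pos"]); print(L); plan([])
im,d=shot("side","23",(200,80,380,220),4)
E
```

```text
[-1.69201563e-02  1.54515253e-05  1.82968569e-01]
t 49.95 pos [501.1 134.1 183. ] jaw -97.13 F [2.1 0.1 3.5] open 0.0002 J [ 37. -10. -13.   0. -87.  46.]
```

View pics/side23.png

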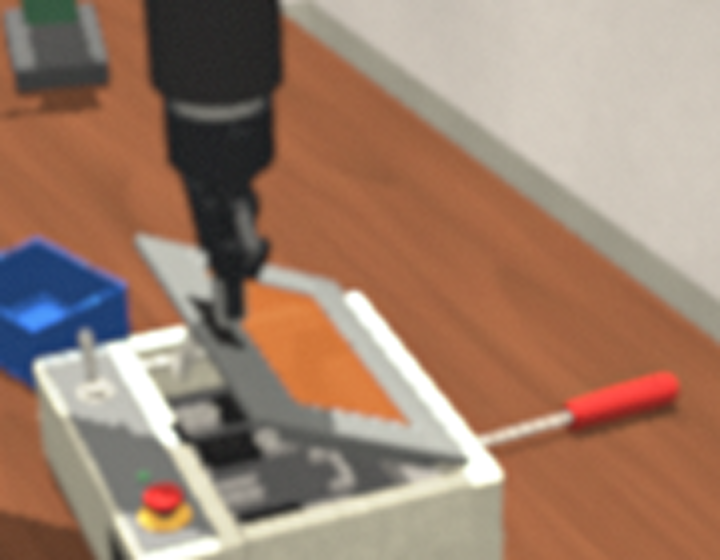

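Request:
step_arm --increments '[[[0,0,0],[-4,0,7],-1],[[0,0,0],[-8,0,14],-1],[[0,0,0],[-11,0,21],-1],[[0,0,0],[-14,0,28],-1],[[0,0,0],[-17,0,35],-1],[[0,0,0],[-20,0,42],-1],[[0,0,0],[-23,0,49],-1],[[0,0,0],[-25,0,55],-1],[[0,0,0],[-27,0,60],-1],[[0,0,0],[-28,0,63],-1]]'

```text
t: 51.0
eef_pos: [0.4731, 0.1377, 0.1185]
eef_rot: [[0.992, -0.124, -0.0], [-0.124, -0.992, -0.0], [-0.0, 0.0, -1.0]]
force: [2.3, 0.1, 3.5]
opening: 0.0003
```

Request:
step_arm --increments '[[[0,0,0],[0,0,2],-1],[[0,0,0],[0,0,4],-1],[[0,0,0],[0,0,6],-1],[[0,0,0],[0,0,8],-1],[[0,0,0],[0,0,9],-1],[[0,0,0],[0,0,9.5],-1],[[0,0,0],[0,0,10],-1],[[0,0,0],[0,0,10],-1],[[0,0,0],[0,0,10],-1],[[0,0,0],[0,0,10],-1]]'

```text
t: 52.0
eef_pos: [0.4729, 0.1377, 0.1095]
eef_rot: [[0.992, -0.124, -0.001], [-0.124, -0.992, 0.0], [-0.001, 0.0, -1.0]]
force: [-6.5, -0.3, 8.9]
opening: -0.0
```

Request:
step_arm --increments '[[[0,0,0],[0,0,0.4],-1],[[0,0,0],[0,0,0.4],-1],[[0,0,0],[0,0,0.4],-1],[[0,0,0],[0,0,0.4],-1],[[0,0,0],[0,0,-5],-1],[[0,0,0],[0,0,-15],-1],[[0,0,0],[0,0,-30],-1],[[0,0,0],[0,0,-60],-1],[[0,0,0],[0,0,-90],-1],[[0,0,0],[0,0,-100],-1]]'

```text
t: 53.0
eef_pos: [0.4745, 0.1378, 0.2134]
eef_rot: [[0.992, -0.124, 0.005], [-0.124, -0.992, 0.002], [0.005, -0.003, -1.0]]
force: [-0.1, 0.0, 0.4]
opening: 0.0001
```

```bash
python3 - <<'E'
from plan import *
im,d=shot("side","24",(190,110,390,250),4)
plan([(mk(-.104,.13,.2),-97.15),(mk(-.104,.13,.126),-97.15)])
E
```

```text
t 53.05 pos [474.5 138.  213.5] jaw -97.15 F [-0.6 -1.1  1.9] open 0.0000 J [ 40. -14. -13.   0. -91.  43.]
 turn [-0.0033, -0.0048, 0.0001]  shift [-60.3, -129.4, 13.6]
 turn [-0.0033, -0.0048, 0.0001]  shift [-60.7, -129.2, 87.6]
```

View pics/side24.png

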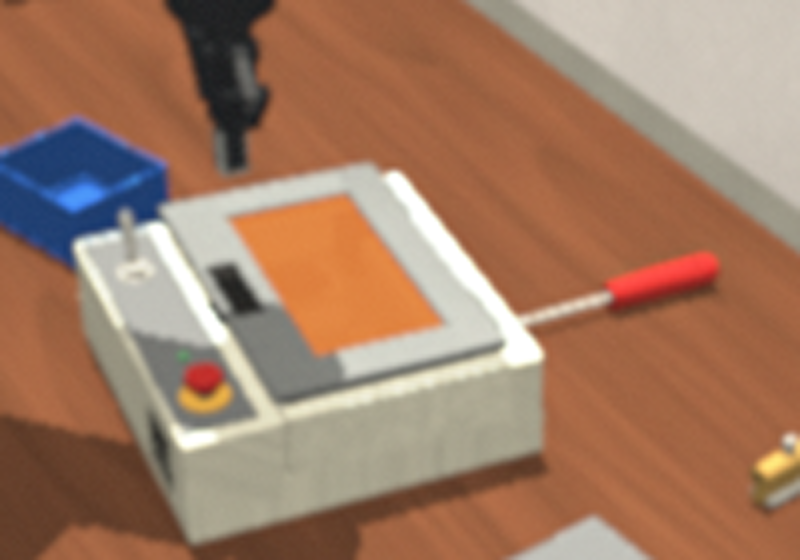

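Request:
step_arm --increments '[[[0,0,0],[-20,-40,0],-1],[[0,0,0],[-40,-80,0],-1],[[0,0,0],[-60,-115,0],-1],[[0,0,0],[-60,-129,0],-1],[[0,0,0],[-60,-129,20],-1],[[0,0,0],[-60,-129,50],-1],[[0,0,0],[-60,-129,75],-1],[[0,0,0],[-60,-129,86],-1],[[0,0,0],[-60,-129,86],-1],[[0,0,0],[-60,-129,86],-1]]'

```text
t: 54.05
eef_pos: [0.4304, 0.2732, 0.1241]
eef_rot: [[0.992, -0.124, 0.001], [-0.124, -0.992, 0.0], [0.001, -0.001, -1.0]]
force: [-0.5, -0.1, 0.4]
opening: 0.0
```

```bash
python3 - <<'E'
from plan import *
im,d=shot("side","25",(190,110,330,210),5)
print(loc(readout.read_state()["eef_pos"]))
plan([(mk(-.104,.078,.126),-97.15)])
E
```

```text
[-0.10430966  0.12945604  0.12459012]
t 54.10 pos [430.5 273.4 124.6] jaw -97.14 F [0.5 0.1 0.3] open -0.0001 J [ 55. -11. -20.   0. -81.  28.]
 turn [-0.0016, -0.0016, 0.0001]  shift [0.3, 51.5, -1.5]
```

View pics/side25.png

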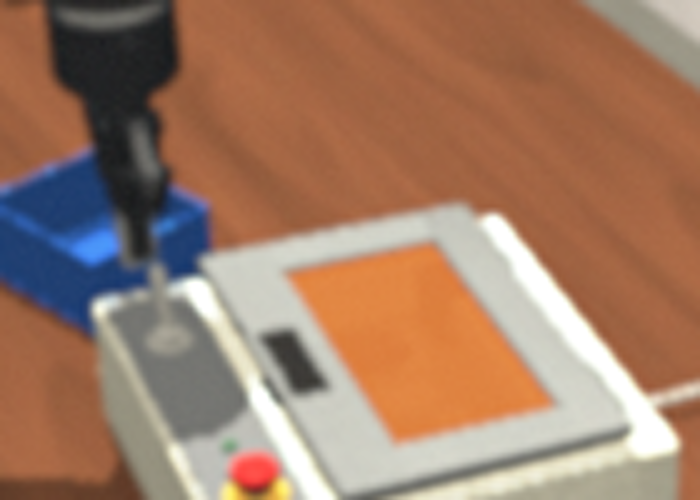

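Request:
step_arm --increments '[[[0,0,0],[0,6,-1],-1],[[0,0,0],[0,12,-1],-1],[[0,0,0],[0,18,-1],-1],[[0,0,0],[0,24,-1],-1],[[0,0,0],[0,30,-1],-1],[[0,0,0],[0,35,-1],-1],[[0,0,0],[0,40,-1],-1],[[0,0,0],[0,44,-1],-1],[[0,0,0],[0,48,-1],-1],[[0,0,0],[0,51,-1],-1]]'

```text
t: 55.1
eef_pos: [0.4235, 0.2221, 0.1243]
eef_rot: [[0.992, -0.124, 0.0], [-0.124, -0.992, 0.0], [0.0, -0.0, -1.0]]
force: [0.6, 0.6, 0.6]
opening: -0.0001
```

Request:
step_arm --increments '[[[0,0,0],[0,2,0],-1],[[0,0,0],[0,3,0],-1],[[0,0,0],[0,3,0],-1],[[0,0,0],[0,-5,0],-1],[[0,0,0],[0,-20,-20],-1],[[0,0,0],[0,-40,-60],-1],[[0,0,0],[-20,-80,-100],-1],[[0,0,0],[-40,-120,-120],-1],[[0,0,0],[-60,-150,-130],-1],[[0,0,0],[-60,-160,-130],-1]]'

```text
t: 56.1
eef_pos: [0.3822, 0.3916, 0.2547]
eef_rot: [[0.993, -0.121, -0.0], [-0.121, -0.993, -0.0], [-0.0, 0.0, -1.0]]
force: [-0.1, 0.2, 0.3]
opening: -0.0002
```

```bash
python3 - <<'E'
from plan import *
im,d=shot("side","26",(190,110,390,250),4)
im,d=shot("top","26",(110,80,500,290),2)
o=cv2.resize(im[155:275,200:335],None,fx=5,fy=5,interpolation=cv2.INTER_CUBIC); cv2.imwrite("pics/m.png",o[:,:,::-1])
plan([])
E
```

```text
t 56.20 pos [383.1 389.5 252.3] jaw -97.03 F [ 0.3  0.1 -0.7] open -0.0002 J [ 67.  -6.  -1.  -0. -94.  16.]
```

View pics/side26.png

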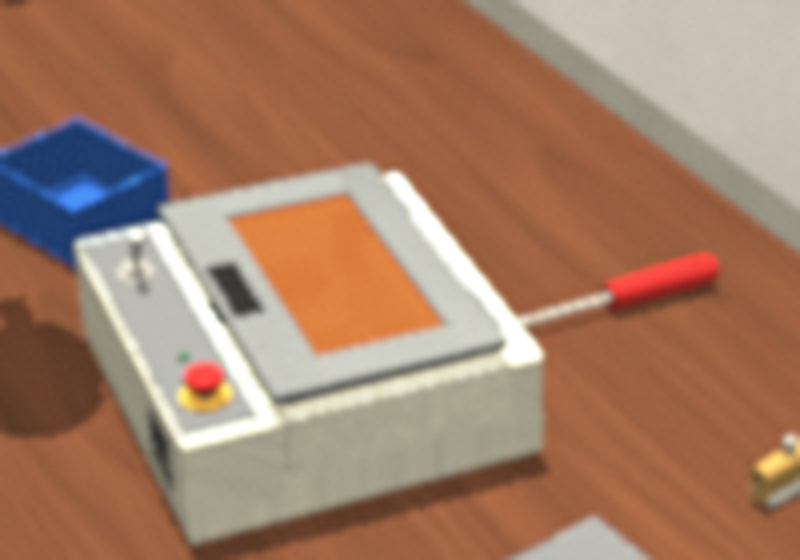

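View pics/m.png

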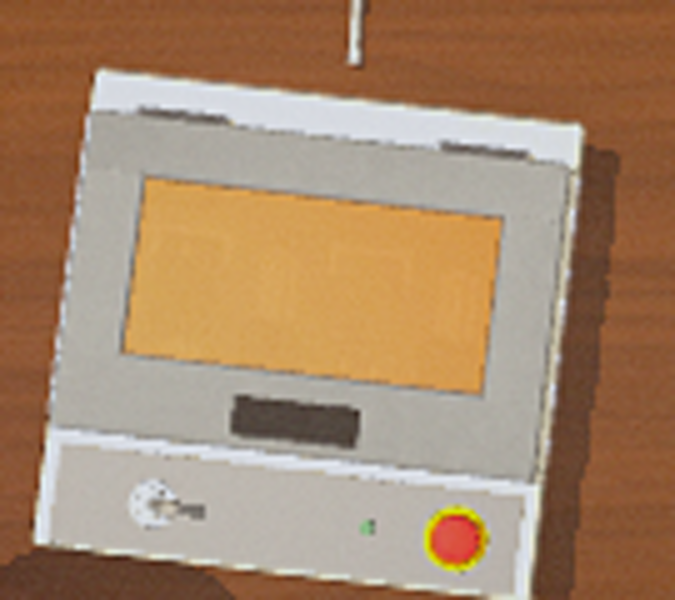

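View pics/top26.png

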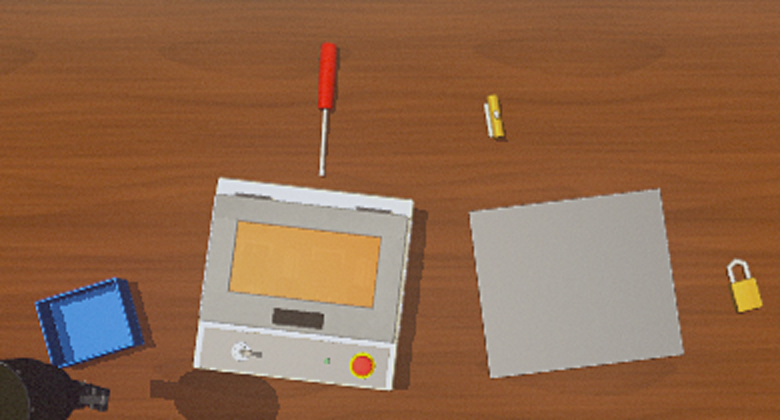

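```bash
python3 - <<'E'
from station import arm
print(arm.close_job())
E
```

```text
the job is handed in; nothing more can be done
None
```

The job is done and handed in at about 56 s. There were three keys on the mat, and all three are in the marker, with the cover shut and the toggle back on.

- **Order of work:** I flipped the toggle off, then pressed the cover at about 8 N so that it released and swung up. I laid the keys in pockets 3, 0 and 2, pushed the cover down to its stop at about 9 N until it caught, and flipped the toggle on.
- **Keys:** Averaged depth readings put all three heads level at about 53 mm, which is floor plus 13 mm, so fully down. The blades read 48 to 49 mm, inside their forks.
- **Final pictures:** The cover is shut, the toggle leans to ON as at the start, the mat is empty, and the padlock, cylinder, bin and driver look unmoved. No force reading at the end of a move was above about 11 N.
- **Doubtful points:** The key in pocket 3 met about 9.5 N on the way down and sits close to the left side of its fork, within the play. The top camera and the arm disagreed by about 2 mm along the marker's y axis, so I shifted the other two placements to allow for it. I took no picture of the keys after the cover was closed.

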